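Set the register rail for a printing block

TASK

Set the register rail for the light-brown printing block with the knob: slide the red stop along the rail until its yellow pointer is on the black line of the red tape, then stand the block, knob up, with its long side against the front of the rail and one end up to the red stop. Next fetch the loose blue stop, enter its foot at the open end of the rail, its plate to the front, and slide it up until the block is trapped between both stops with the red one still on its mark. Let go, and leave the jars and the other blocks alone.

Things in the scene. Friction and masses are not known exactly. Their poses are not given: they have to be found in the camera images.
- rail: Fixed aluminium C-channel lying on the table along its y axis, y -140 (open end) to +155 mm (black end cap), 26 mm high. Origin: on the table, under the channel's middle line. Front (-x, robot side) is a flat face at x -25 mm; scale deck behind to x +42. Channel inside: 30 mm wide, floor z 8, lips above it from z 20 to 26 mm, leaving a 14 mm slot in the middle.
- rail_mouth (a point): Middle of the channel floor (8 mm above the table) at the open end, where walls and lips begin; axes as the rail's. From here the floor alone runs on 45 mm outward (to -y) as a flat plate 50 mm wide without walls or lips, top also 8 mm above the table: a foot can be set down on it and pushed in under the lips.
- mark (a point): Point on the black line across the strip of red tape on the rail's scale deck, 30 mm behind the rail's middle line, 26 mm above the table; axes as the rail's (y along the rail). The tape is in another place along the rail each time.
- red_stop (a joint): Position of the red stop along the rail, m: grows towards the capped end (+y of the rail), 0 to 0.22; the stop's middle is at rail y = joint - 0.100. It cannot leave the rail, rubs with about 6 N and stays where it is left.
- red_grip (a point): Centre of the red stop's black grip, a block 40 mm (x, across the rail) by 24 mm (y, along it) by 44 mm high on the red carriage plate (48 x 60 mm, top 36 mm over the table, 24 mm under this point). Axes as the rail's. Take it across the 24 mm. At the plate's -y edge an arm reaches over the rail's front with the stopping plate.
- red_pointer (a point): Tip of the yellow pointer on the red stop's rear edge, at the middle of the stop (same rail y as the grip), over the scale deck; a yellow line on top of the grip shows the same middle. Axes as the rail's.
- red_face (a point): Flat face of the red stop for the block's end: looks to -y of the rail, 30 mm from the stop's middle. Point 49 mm in front of the rail's middle line, 8 mm above the table; its plate hangs in front of the rail from x -30 to -67 mm, 8 to 36 mm above the table. Axes as the rail's.
- blue_grip (a point): Centre of the black grip of the loose blue stop (0.2 to 0.33 kg, mirror image of the red one): 40 mm (own y) by 24 mm (own x) by 44 mm high, 52 mm above its foot's underside. Starts upright on the table. Take it across the 24 mm. Mounted, own +x points along the rail to the capped end; its plate hangs on the own +y side.
- blue_foot (a point): Centre of the underside of the blue stop's T-foot: 26 mm wide (own y), 60 mm long (own x) with half-round ends, 10 mm thick; neck above it 10 mm wide, 40 mm long, then the carriage plate from 20 to 28 mm above this point. Mounted, this point is on the channel floor, 8 mm above the table.
- blue_face (a point): Flat stopping face of the blue stop: looks to own +x, 30 mm from its middle. Point 49 mm to own +y of the foot's middle, level with its underside; the plate spans own y +30 to +67 mm, from 0 to 28 mm above that level.
- block_knob (a point): Middle of the round knob (diameter 25 mm, 34 to 64 mm above the table) on the printing block, 50 mm above its underside. Wooden body 68 mm (own x) by 48 mm (own y) by 32 mm high, knob at the middle, 0.06 to 0.1 kg; either way round is right.
- block_base (a point): Centre of the printing block's underside; axes as the block's (x along its 68 mm length).
- jar_indigo: Bystander: jar with a blue lid, 66 mm across, 86 mm high; origin at the centre of its underside. Not to be moved.
- jar_madder: Bystander: jar with a red lid, 62 mm across, 80 mm high; origin at the centre of its underside. Not to be moved.
- block_paisley: Bystander: dark pointed printing block with a knob, 68 x 57 x 70 mm; origin at the centre of its underside. Not to be moved.
- block: The wooden printing block itself (see its points); origin at the centre of its underside.
- blue_stop: The loose blue stop itself (see its points); origin at the centre of its foot's underside.

How it is judged (in metres and radians):
On the way, in this order (a step that is already met when the one before it is completed fails the run):
1. the red stop's pointer stands within 4 mm of the black line on the tape (y of red_pointer in the frame of mark between -0.004 and 0.004 m and velocity of joint red_stop between -0.01 and 0.01 m/s), for 0.2 s.
2. the block stands upright and let go in front of the rail, long side within 6 mm of it, its end within 15 mm of the red stop, which is still on its mark (y of red_pointer in the frame of mark between -0.004 and 0.004 m and x of block_base in the frame of rail between -0.055 and -0.045 m and angle between the x axis of block_base and the y axis of rail, either way round below 0.07 rad and height (world z) of block_base between -0.003 and 0.003 m and angle between block_base's own z axis and vertical below 0.05 rad and y of block_base in the frame of red_face between -0.049 and -0.031 m and contact force between the fingers and block below 0.1 N), for 0.2 s.
3. the blue stop's foot is in the channel under the lips (x of blue_foot in the frame of rail between -0.004 and 0.004 m and z of blue_foot in the frame of rail between 0.0055 and 0.0115 m and angle between blue_foot's own z axis and vertical below 0.07 rad and angle between the x axis of blue_foot and the y axis of rail, either way round below 0.1 rad and y of blue_foot in the frame of rail above -0.15 m), for 0.1 s.
At the end, for the whole second after the job is handed in: Red pointer within 4 mm of the tape line; block upright, parallel to the rail (4 degrees), within 6 mm of its front; blue foot in the channel; the stops' faces at most 5.5 mm further apart than the block is long, block between them; all released and at rest, bystanders within 20 mm of their places (y of red_pointer in the frame of mark between -0.004 and 0.004 m and x of block_base in the frame of rail between -0.055 and -0.045 m and angle between the x axis of block_base and the y axis of rail, either way round below 0.07 rad and height (world z) of block_base between -0.003 and 0.003 m and angle between block_base's own z axis and vertical below 0.05 rad and x of blue_foot in the frame of rail between -0.004 and 0.004 m and z of blue_foot in the frame of rail between 0.0055 and 0.0115 m and angle between blue_foot's own z axis and vertical below 0.07 rad and angle between the x axis of blue_foot and the y axis of rail, either way round below 0.1 rad and y of blue_face in the frame of red_face between -0.0735 and -0.06 m and y of block_base in the frame of red_face between -0.0395 and -0.031 m and linear speed of each of blue_stop, block below 0.01 m/s); the robot touches nothing.
It fails at once if the jar indigo is moved more than 20 mm (distance of jar_indigo from where it was at the start of the episode above 0.02 m).
It fails at once if the jar madder is moved more than 20 mm (distance of jar_madder from where it was at the start of the episode above 0.02 m).
It fails at once if the block paisley is moved more than 20 mm (distance of block_paisley from where it was at the start of the episode above 0.02 m).
It also fails if it takes over 67 s, if anything falls off the work surface, if the arm or the gripper's body presses on something with over 40 N, if the wrist force passes 120 N, or if a joint passes its speed limit or range.

ROBOT

A 7-joint arm with a two-finger parallel gripper is mounted at the origin on a cart in front of the work surface, level with it; the furniture and walls round the work are solid. World frame = base frame: x ahead of the robot, y to its left, z up, the work surface at z = 0. Lengths are in mm, angles in rad, forces in N, time in s.
With the tool pointing down it reaches from about 400 to 875 mm from the base axis. Payload 4.4 kg.
Tool frame: the origin (TCP) lies at the very end of the fingers, on their centre line; the grasp point (between the pads) lies 19 mm behind it; z points along the fingers, y is the line along which they close (so a half turn about z gives the same grasp; the last joint's range is limited). The gripper opens to 85 mm and grips with 20 to 120 N. Pads are 22 mm wide; open, the fingers measure 114 mm over their backs; the gripper's body (76 mm by 85 mm) begins 54 mm behind the grasp point. The pads swing forward as they close: fully open they stand 13 mm farther back than shut.
Start: joints at [1.041, 0.628, 0.038, 1.517, -0.027, 0.996, -0.02], TCP at [290.806, -581.335, 231.313] pointing down, gripper open.
Joint ranges: [-3.06, 3.06], [-0.37, 2.12], [-1.25, 1.32], [0.18, 2.47], [-1.1, 4.24], [0.23, 1.98], [-2.94, 2.94]. Speed limits (rad/s): [2.57, 2.57, 3.14, 3.14, 3.14, 3.14, 3.14].

INTERFACE

Orientations are given as [roll, pitch, yaw] about the fixed x, y, z axes, in that order (R = Rz(yaw) Ry(pitch) Rx(roll)).
In Python, from cell import sensors, get_image, camera_params, order gives the robot as it stands.
- The arm moves only by the shell command python3 -m inch 'ROWS' [OPENING]. ROWS is JSON, a list that holds one entry, the list of rows, each a list of 4 numbers: the shift along the tool's x, y, z in cm, then the turn about the tool's z in degrees. A call has 1 to 8 rows; each row is the pose to reach, as a shift and turn from the pose commanded when the call began, along the tool's axes at that moment; what a row does not reach only later rows make up. A row lasts 1/12 s, in which the tool goes at most 41.7 mm and 7.16 degrees, less where a joint would pass 70% of its speed; a pose out of reach is approached as far as the arm can. A call with a gripper value outside its range is refused whole. OPENING is the finger opening in cm, from 0 to 8.54, set as the call begins (- or left out, the last holds). The fingers move at their own pace and stop on an object; the grip force is fixed at half the most. Time passes only in rows, so rows that repeat a pose let the fingers close. It gives the time, the measured TCP pose, the force, the opening and the grip force at its end, in the units of the state.
- sensors.read_state(): the state, without advancing time (a new reading comes with each control period).
- get_image(name): name is "scene" or "side" or "wrist"; returns the picture (384x512x3 uint8, blue, green, red); there is no depth.
- camera_params(name): a dict with "mtx" (3x3 intrinsics, pixels), "rvec" (rotation vector, rad) and "tvec" (3), from world to camera coordinates, as OpenCV has them. Camera axes: x right, y down, z forward; pixel columns grow to the right and rows downward; lengths in mm; the calibration is good to about 2 mm. A picture is of the moment at which its call begins: read the wrist's pose just before it. camera_params takes no time and is no camera call; for the wrist camera it gives the pose at the moment of the call.
- order.finish_job(): hands the job in; it is judged then, once.
The state is a dict: "clock": time; "qpos": joint angles; "qd": joint speeds; "tau": joint torques, N m; "eef_pos": TCP position; "tool_rot": TCP orientation; "force": force on the tool from outside, world axes, zero at the start; "torque": the same for the moment, N m; "width": finger opening in mm; "gripper_force": force on a finger pad.
Only numpy, scipy, OpenCV 4.12 (cv2) and the standard library are available. Lean on these libraries where they do the work, as an engineer would, in place of code of your own. Each camera call takes 0.05 s, during which the arm holds its last target. There are 200 camera calls.

## Working session

There is one attempt and no reset: what is moved stays moved. The work goes in short steps, Python scripts to look and compute and a shell command to move; the robot and the scene stay as the last step left them, time stands still between calls to the robot, and variables do not carry over. Pictures are saved under pics/ and viewed, at most 10 in all, crops included, and the job is handed in when it is done.

```bash
ls; mkdir -p pics
python3 - <<'E'
from cell import sensors,get_image,camera_params
import cv2
s=sensors.read_state();print({k:s[k] for k in('clock','eef_pos','tool_rot','width','force')})
for n in('scene','side'):
    cv2.imwrite(f'pics/{n}0.png',get_image(n));p=camera_params(n);print(n,p)
E
```

```text
pics
{'clock': 0.0, 'eef_pos': array([ 290.52044411, -580.75794734,  230.39236642]), 'tool_rot': array([-3.13966986e+00,  4.01575754e-05,  4.63813108e-01]), 'width': 85.73316439851385, 'force': array([-0.10211344,  0.73413269, -0.12634395])}
scene {'mtx': array([[450.65142523,   0.        , 249.43651189],
       [  0.        , 450.65142523, 195.50224121],
       [  0.        ,   0.        ,   1.        ]]), 'rvec': array([ 1.25245987, -2.24497984,  0.95504443]), 'tvec': array([114.3042355 , 476.38012459, 479.79244108])}
side {'mtx': array([[483.21394426,   0.        , 263.23973912],
       [  0.        , 483.21394426, 195.22444887],
       [  0.        ,   0.        ,   1.        ]]), 'rvec': array([ 0.27817784, -2.59321138,  1.56570213]), 'tvec': array([520.45446985, 235.59831083, 687.34780633])}
```

View pics/scene0.png

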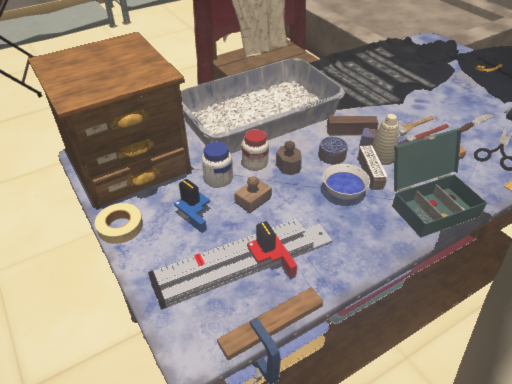

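View pics/side0.png

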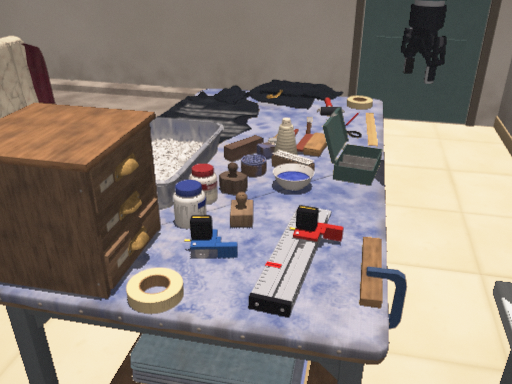

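Run:
```python
import cv2
a=cv2.imread('pics/scene0.png')[160:310,140:340];cv2.imwrite('pics/c1.png',cv2.resize(a,None,fx=4,fy=4,interpolation=cv2.INTER_CUBIC))
a=cv2.imread('pics/side0.png')[170:320,165:365];cv2.imwrite('pics/c2.png',cv2.resize(a,None,fx=4,fy=4,interpolation=cv2.INTER_CUBIC))
```

```text
(no output)
```

View pics/c1.png

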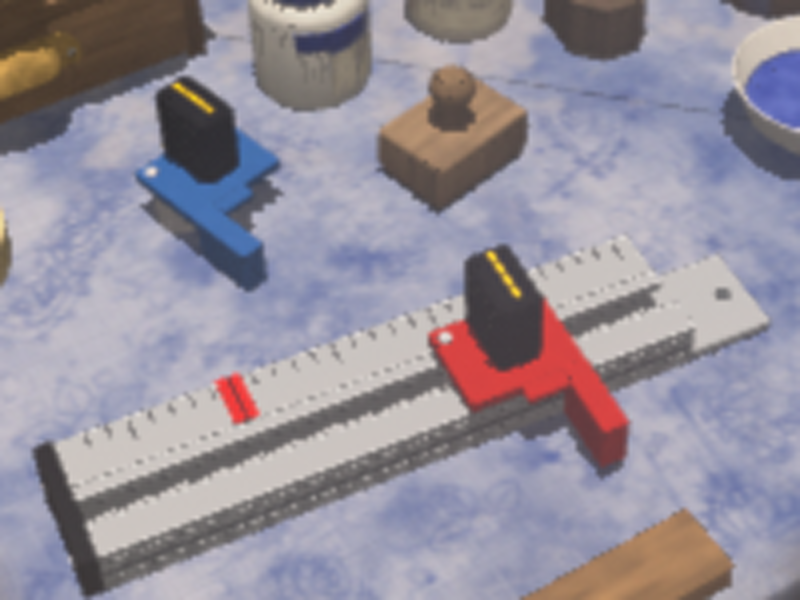

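View pics/c2.png

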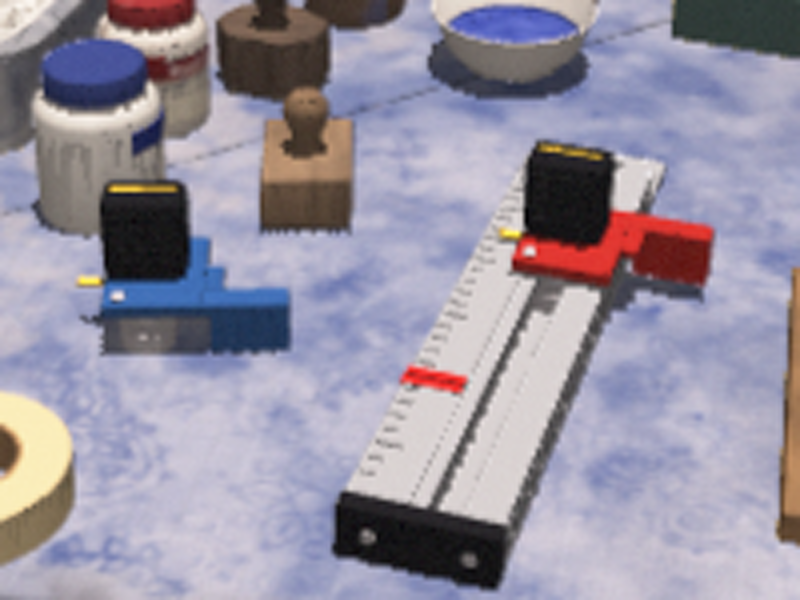

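```bash
cat > fit.py <<'E'
import cv2,numpy as np
from cell import camera_params
from scipy.optimize import least_squares
P={n:camera_params(n) for n in('scene','side')}
O={'scene':(140,160),'side':(165,170)}
def proj(n,X,p=None):
    p=p or P[n]; return cv2.projectPoints(np.float64(X).reshape(-1,1,3),p['rvec'],p['tvec'],p['mtx'],None)[0].reshape(-1,2)
def pix(n,uv): return (np.array(uv)+.5)/4-.5+O[n]
def w(q,X): # q=x,y,yaw
    c,s=np.cos(q[2]),np.sin(q[2]); X=np.atleast_2d(X)
    return np.c_[q[0]+c*X[:,0]-s*X[:,1],q[1]+s*X[:,0]+c*X[:,1],X[:,2]]
def fit(obs,q0,model=lambda q,X:w(q,X)):
    def r(q): return np.concatenate([(proj(n,model(q,X))-pix(n,uv)).ravel() for n,uv,X in obs])
    s=least_squares(r,q0,loss='soft_l1',x_scale=[10,10,.1]+[10]*(len(q0)-3));return s.x,r(s.x).reshape(-1,2)
E
cat > a.py <<'E'
from fit import *
np.set_printoptions(precision=2,suppress=True)
def back(n,uv,z):
    p=P[n];R=cv2.Rodrigues(p['rvec'])[0];d=R.T@np.linalg.solve(p['mtx'],np.r_[pix(n,uv),1]);c=-R.T@p['tvec'];return c+d*(z-c[2])/d[2]
A=back('scene',(100,592),0);B=back('scene',(768,322),8);print('A,B',A,B)
d=A-B;yaw=np.arctan2(d[1],d[0])-np.pi/2
q0=[*((A+B)/2)[:2],yaw]
S,D='scene','side'
rail,r=fit([(S,(628,235),(42,-140,26)),(S,(693,335),(-25,-140,26)),(S,(768,322),(-25,-185,8)),(S,(718,257),(25,-185,8)),(S,(100,592),(-25,155,0)),(S,(40,447),(42,155,26)),
 (D,(500,585),(-25,155,0)),(D,(335,552),(42,155,0)),(D,(343,495),(42,155,26)),(D,(508,528),(-25,155,26))],q0)
print('rail',rail,'\n',r)
def one(obs,name):
    s,r=fit(obs,[0,0,0,0],lambda q,X:w(rail,np.atleast_2d(X)+[0,q[3],0]));print(name,s[3],'\n',r);return s[3]
m=one([(S,(228,376),(38,0,26)),(S,(238,398),(30,0,26)),(D,(433,380),(30,0,26))],'mark y')
g=one([(S,(488,252),(20,0,82)),(S,(520,297),(-20,0,82)),(D,(540,149),(20,0,82)),(D,(606,155),(-20,0,82)),(S,(433,338),(24,30,36)),(S,(475,405),(-24,30,36))],'red y')
print('red grip',w(rail,(0,g,60)),'target',w(rail,(0,m,60)),'slide',m-g)
b=back('scene',(452,70),64);print('knob',b)
def blk(k):
  L=lambda x,y,z:(x,y,z)
  return fit([(S,(380,140),(34,24,32)),(S,(437,178),(34,-24,32)),(S,(527,115),(-34,-24,32)),(S,(382,165),(34,24,0)),(S,(437,210),(34,-24,0)),(S,(525,145),(-34,-24,0)),
  (S,(452,70),(0,0,64)),(D,(303,88),(0,0,64))],[b[0],b[1],rail[2]+k])
for k in(0,np.pi/2,-np.pi/2,np.pi):
  q,r=blk(k);print('block',q,np.abs(r).max())
print(r)
b=back('scene',(194,97),74)
bl,r=fit([(S,(175,82),(0,-20,74)),(S,(213,112),(0,20,74)),(D,(108,189),(0,-20,74)),(D,(182,188),(0,20,74)),(S,(248,258),(30,67,28)),(S,(248,288),(30,67,0)),(S,(140,172),(30,-24,28)),(S,(277,158),(-30,24,28)),(D,(290,308),(30,67,28)),(D,(290,350),(30,67,0))],[b[0],b[1],rail[2]+np.pi/2])
print('blue',bl,'\n',r)
E
python3 a.py
```

```text
A,B [488.71   8.17   0.  ] [ 451.43 -329.03    8.  ]
rail [ 494.64 -146.92   -0.11] 
 [[-1.41  0.96]
 [-0.23 -0.79]
 [ 0.24  0.83]
 [-0.77  0.08]
 [-0.47  1.28]
 [ 1.26  0.07]
 [ 0.22 -1.19]
 [ 1.63 -2.07]
 [-0.43 -0.48]
 [-1.2   0.24]]
mark y 68.42269897460938 
 [[ 0.55  2.92]
 [-0.43  0.52]
 [ 0.26 -0.65]]
red y -53.854261410469704 
 [[-0.33 -1.61]
 [ 1.75  2.15]
 [-1.82 -2.23]
 [ 2.39 -0.34]
 [-2.09 -2.5 ]
 [-1.4  -0.88]]
red grip [[ 488.74 -200.45   60.  ]] target [[502.14 -78.91  60.  ]] slide 122.27696038507908
knob [ 637.2  -263.35   64.  ]
block [ 634.11 -263.61    0.48] 26.64188810908138
block [ 634.11 -263.61   -5.8 ] 26.641934888216042
block [ 634.11 -263.61   13.05] 26.64208156826075
block [ 636.7  -262.96    3.01] 35.34510964999953
[[ 35.33   0.91]
 [ -0.04  -1.86]
 [-35.35  -6.23]
 [ 34.55   5.57]
 [  0.16   1.06]
 [-34.36  -2.87]
 [ -0.03   0.2 ]
 [ -0.12   0.2 ]]
blue [ 679.26 -137.15    1.81] 
 [[-1.7  -0.94]
 [ 1.57  0.84]
 [-1.53 -1.58]
 [ 1.7  -1.53]
 [-1.15  0.27]
 [ 0.07  2.28]
 [-2.91 -0.73]
 [-0.01 -0.51]
 [ 0.31 -1.97]
 [ 0.55  0.07]]
```

```bash
sed -i 's/(34,24,32)/(34,A,32)/;s/(34,-24,32)/(34,B,32)/;s/(-34,-24,32)/(-34,B,32)/;s/(34,24,0)/(34,A,0)/;s/(34,-24,0)/(34,B,0)/;s/(-34,-24,0)/(-34,B,0)/;s/  L=lambda.*/  A,B=-24,24/;s/rail\[2\]+k/rail[2]+k/' a.py; python3 a.py | grep -A12 '^block'
cat > to.py <<'E'
import sys,numpy as np
from cell import sensors
def to(x,y,z,yaw):
    s=sensors.read_state();p=s['eef_pos'];a=s['tool_rot'][2]
    d=np.array([x,y,z])-p;c,n=np.cos(a),np.sin(a)
    t=(a-yaw+np.pi/2)%np.pi-np.pi/2
    print('clock %.2f'%s['clock'],'now',p.round(1),'yaw %.3f'%a,'width %.1f'%s['width'],'rows cm:',np.round([(c*d[0]+n*d[1])/10,(n*d[0]-c*d[1])/10,-d[2]/10],2),'deg %.1f'%np.degrees(t))
if __name__=='__main__': to(*map(float,sys.argv[1:]))
E
python3 to.py 489 -200.5 190 -0.11
```

```text
block [ 636.57 -262.87    8.08] 3.565611757070684
block [ 636.57 -262.87    1.8 ] 3.5656129782065875
block [ 636.33 -249.97   -1.76] 42.83224653694862
block [ 636.57 -262.87   -4.49] 3.5656002221038534
[[-1.45 -3.57]
 [ 0.21 -1.77]
 [ 0.68 -1.86]
 [-1.39  1.07]
 [ 0.41  1.14]
 [ 0.85  1.53]
 [-0.04  0.25]
 [-0.07  0.23]]
blue [ 679.26 -137.15    1.81] 
 [[-1.7  -0.94]
 [ 1.57  0.84]
 [-1.53 -1.58]
clock 0.10 now [ 290.5 -580.8  230.5] yaw 0.464 width 85.7 rows cm: [ 34.76 -25.14   4.05] deg 32.9
```

```bash
python3 -m inch '[[[8.7,-6.3,1,8],[17.4,-12.6,2,16],[26.1,-18.9,3,24],[32,-23,4,33],[34.8,-25.1,4,33],[34.8,-25.1,4,33],[34.8,-25.1,4,33],[34.8,-25.1,4,33]]]' 8.5; python3 -m inch '[[[0,0,0,0]]]'; python3 to.py 489 -200.5 190 -0.11
```

```text
clock: 0.77
eef_pos: [445.1, -285.2, 199.8]
tool_rot: [-3.141, 0.0, -0.112]
force: [1.7, 0.5, 0.2]
width: 84.8
gripper_force: 0.0
clock: 0.85
eef_pos: [449.3, -276.7, 199.0]
tool_rot: [-3.134, 0.0, -0.098]
force: [0.7, -0.2, -0.0]
width: 84.9
gripper_force: 0.0
clock 0.85 now [ 449.3 -276.7  199. ] yaw -0.098 width 84.9 rows cm: [ 3.2  -7.97  0.9 ] deg 0.7
```

```bash
python3 -m inch '[[[3.2,-4,-3,0.5],[3.2,-10,-6,0.5],[3.2,-12,-6,0.5],[3.2,-12,-6,0.5],[3.2,-12,-6,0.5],[3.2,-12,-6,0.5]]]'
python3 - <<'E'
from cell import get_image,camera_params
import cv2,pickle
p=camera_params('wrist');im=get_image('wrist');pickle.dump((p,im),open('w1.pkl','wb'))
cv2.imwrite('pics/w1.png',cv2.resize(im,(800,600),interpolation=cv2.INTER_CUBIC))
E
python3 to.py 489 -200.5 190 -0.11
```

```text
clock: 1.35
eef_pos: [490.1, -170.9, 260.3]
tool_rot: [3.141, -0.0, -0.118]
force: [-0.2, -1.7, -1.1]
width: 84.9
gripper_force: 0.0
clock 1.40 now [ 489.4 -172.4  260. ] yaw -0.121 width 85.2 rows cm: [0.3 2.8 7. ] deg -0.6
```

View pics/w1.png

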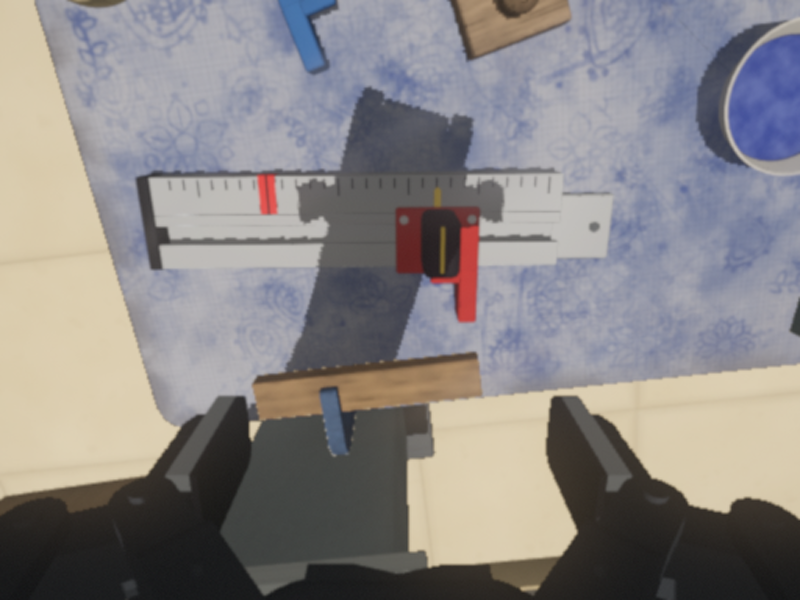

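```bash
cat > b.py <<'E'
import pickle,fit
from fit import *
np.set_printoptions(precision=2,suppress=True)
p,_=pickle.load(open('w1.pkl','rb'));P['wrist']=p
fit.pix=lambda n,uv:(np.array(uv)+.5)/1.5625-.5
W='wrist'
rail,r=fit.fit([(W,(560,172),(42,-140,26)),(W,(557,265),(-25,-140,26)),(W,(611,194),(25,-185,8)),(W,(608,259),(-25,-185,8)),(W,(137,178),(42,155,26)),(W,(152,269),(-25,155,26))],[494.6,-146.9,-.11])
print('rail',rail,'\n',r)
def one(obs,name):
    s,r=fit.fit(obs,[0,0,0,0],lambda q,X:w(rail,np.atleast_2d(X)+[0,q[3],0]));print(name,s[3],'\n',r);return s[3]
m=one([(W,(268,194),(30,0,26))],'mark')
g=one([(W,(397,208),(24,30,36)),(W,(480,207),(24,-30,36)),(W,(397,272),(-24,30,36))],'plate')
one([(W,(437,190),(33,0,30))],'pointer')
one([(W,(443,236),(0,0,82))],'yellow line')
print('red grip',w(rail,(0,g,60)),'target',w(rail,(0,m,60)),'slide',m-g)
E
python3 b.py
```

```text
Traceback (most recent call last):
  File "b.py", line 7, in <module>
    rail,r=fit.fit([(W,(560,172),(42,-140,26)),(W,(557,265),(-25,-140,26)),(W,(611,194),(25,-185,8)),(W,(608,259),(-25,-185,8)),(W,(137,178),(42,155,26)),(W,(152,269),(-25,155,26))],[494.6,-146.9,-.11])
           ^^^^^^^
AttributeError: 'function' object has no attribute 'fit'
```

```bash
mv fit.py rfit.py; sed -i 's/^import pickle,fit/import pickle,rfit/;s/^from fit/from rfit/;s/fit\.pix=/rfit.pix=/;s/fit\.fit(/rfit.fit(/g;s/rrfit/rfit/g' b.py; sed -i 's/from fit/from rfit/' a.py; python3 b.py
```

```text
rail [ 497.34 -145.64   -0.11] 
 [[-0.1   0.61]
 [-3.17 -0.08]
 [-0.   -0.42]
 [-2.92 -0.45]
 [ 3.54 -0.23]
 [ 3.42  0.03]]
mark 67.1965251621132 
 [[-0.   -0.38]]
plate -54.122678553147956 
 [[-0.72 -3.54]
 [ 1.12 -3.51]
 [-0.2  -2.07]]
pointer -53.169554471969604 
 [[-0.01 -1.33]]
yellow line -53.707122802734375 
 [[0.01 9.49]]
red grip [[ 491.48 -199.44   60.  ]] target [[504.61 -78.84  60.  ]] slide 121.31920371526115
```

```bash
cat >> b.py <<'E'
print('--- free dz, tilt ignored')
obs=[(W,(560,172),(42,-140,26)),(W,(557,265),(-25,-140,26)),(W,(611,194),(25,-185,8)),(W,(608,259),(-25,-185,8)),(W,(137,178),(42,155,26)),(W,(152,269),(-25,155,26))]
q,r=rfit.fit(obs,[494.6,-146.9,-.11,0],lambda q,X:w(q,np.atleast_2d(X)+[0,0,q[3]]))
print(q,'\n',r); z=q[3]
def one(obs,name):
    s,r=rfit.fit(obs,[0,0,0,0],lambda t,X:w(q,np.atleast_2d(X)+[0,t[3],z]));print(name,s[3],'\n',r);return s[3]
m=one([(W,(268,194),(30,0,26))],'mark')
g=one([(W,(397,208),(24,30,36)),(W,(480,207),(24,-30,36)),(W,(397,272),(-24,30,36))],'plate')
one([(W,(437,190),(33,0,30))],'pointer')
one([(W,(443,250),(0,0,82))],'yellow line')
E
python3 b.py | sed -n '/---/,$p'; python3 to.py 490 -200 60 -0.11
```

```text
--- free dz, tilt ignored
[ 498.38 -144.92   -0.11    6.18] 
 [[ 0.86  0.11]
 [-2.29  0.4 ]
 [ 1.45 -0.71]
 [-1.56 -0.09]
 [-0.03 -0.44]
 [ 0.25  0.77]]
mark 64.7933578491211 
 [[-0.01 -0.51]]
plate -54.863433837890625 
 [[-0.86 -3.63]
 [ 1.93 -3.66]
 [-0.29 -1.46]]
pointer -53.57963562011719 
 [[-0.01 -1.6 ]]
yellow line -54.015846252441406 
 [[0.01 1.  ]]
clock 1.40 now [ 489.4 -172.4  260. ] yaw -0.121 width 85.2 rows cm: [ 0.39  2.73 20.  ] deg -0.6
```

```bash
python3 -m inch '[[[0.4,2.7,4,-0.6],[0.4,2.7,8,-0.6],[0.4,2.7,12,-0.6],[0.4,2.7,12,-0.6],[0.4,2.7,12,-0.6],[0.4,2.7,12,-0.6],[0.4,2.7,12,-0.6]]]'; python3 to.py 490.3 -199.8 46 -0.11
```

```text
clock: 1.98
eef_pos: [492.1, -200.1, 142.5]
tool_rot: [3.14, -0.004, -0.111]
force: [0.8, -0.2, 0.7]
width: 85.3
gripper_force: 0.0
clock 1.98 now [ 492.1 -200.1  142.5] yaw -0.111 width 85.3 rows cm: [-0.18 -0.01  9.65] deg -0.1
```

```bash
python3 -m inch '[[[0,0,3,0],[-0.1,0,6,0],[-0.1,0,9.4,0],[-0.1,0,9.4,0],[-0.1,0,9.4,0],[-0.1,0,9.4,0],[-0.1,0,9.4,0]]]';python3 -m inch '[[[0,0,0,0],[0,0,0,0],[0,0,0,0],[0,0,0,0],[0,0,0,0],[0,0,0,0],[0,0,0,0],[0,0,0,0]]]' 1.5; python3 to.py 503.5 -80 46 -0.11
```

```text
clock: 2.57
eef_pos: [491.6, -199.6, 49.0]
tool_rot: [3.14, -0.005, -0.11]
force: [-0.4, -0.5, -0.0]
width: 84.9
gripper_force: 0.0
clock: 3.23
eef_pos: [489.7, -198.9, 46.6]
tool_rot: [3.142, -0.0, -0.11]
force: [-0.9, 1.5, 6.6]
width: 23.3
gripper_force: 58.7
clock 3.23 now [ 489.7 -198.9   46.6] yaw -0.110 width 23.3 rows cm: [  0.06 -11.97   0.06] deg -0.0
```

```bash
python3 -m inch '[[[0,-2,0,0],[0,-4,0,0],[0,-6,0,0],[0,-8,0,0],[0,-10,0,0],[0,-11.5,0,0],[0,-11.5,0,0],[0,-11.5,0,0]]]';python3 -m inch '[[[0,0,0,0],[0,0,0,0],[0,0,0,0]]]'
python3 - <<'E'
from cell import get_image,camera_params
import cv2,pickle
for n in('wrist','side'):
  p=camera_params(n);im=get_image(n);pickle.dump((p,im),open(n+'2.pkl','wb'))
  if n=='side': im=im[170:320,165:365]; cv2.imwrite('pics/s2.png',cv2.resize(im,(800,600),interpolation=cv2.INTER_CUBIC))
  else: cv2.imwrite('pics/w2.png',cv2.resize(im,(800,600),interpolation=cv2.INTER_CUBIC))
E
```

```text
clock: 3.9
eef_pos: [502.3, -82.2, 46.6]
tool_rot: [-3.14, 0.001, -0.108]
force: [-0.4, 4.7, 7.6]
width: 23.5
gripper_force: 61.6
clock: 4.15
eef_pos: [502.3, -82.2, 46.6]
tool_rot: [-3.139, 0.001, -0.109]
force: [-0.7, 5.4, 7.2]
width: 23.7
gripper_force: 61.5
```

View pics/w2.png

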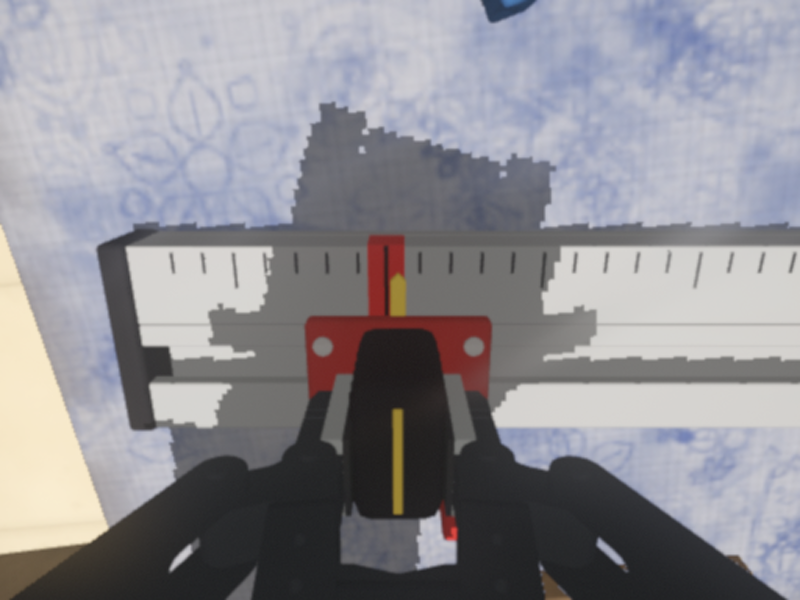

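```bash
python3 -m inch '[[[0,-0.36,0,0],[0,-0.36,0,0],[0,-0.36,0,0],[0,-0.36,0,0],[0,-0.36,0,0]]]';python3 -m inch '[[[0,0,0,0],[0,0,0,0],[0,0,0,0],[0,0,0,0],[0,0,0,0],[0,0,0,0]]]' 8.5;python3 -m inch '[[[0,0,-4,0],[0,0,-8,0],[0,0,-12,0],[0,0,-14,0],[0,0,-14,0],[0,0,-14,0],[0,0,-14,0],[0,0,-14,0]]]'
python3 - <<'E'
from cell import get_image,camera_params
import cv2,pickle
p=camera_params('wrist');im=get_image('wrist');pickle.dump((p,im),open('w3.pkl','wb'))
cv2.imwrite('pics/w3.png',cv2.resize(im,(800,600),interpolation=cv2.INTER_CUBIC))
E
```

```text
clock: 4.67
eef_pos: [502.4, -81.4, 46.6]
tool_rot: [3.141, 0.0, -0.11]
force: [-3.1, -1.2, 6.8]
width: 23.4
gripper_force: 61.5
clock: 5.17
eef_pos: [502.7, -80.9, 46.1]
tool_rot: [-3.142, 0.0, -0.11]
force: [-0.1, 0.5, -0.2]
width: 85.0
gripper_force: 0.0
clock: 5.83
eef_pos: [501.6, -80.7, 184.9]
tool_rot: [-3.142, 0.003, -0.11]
force: [-0.2, -0.0, -0.1]
width: 85.0
gripper_force: 0.0
```

View pics/w3.png

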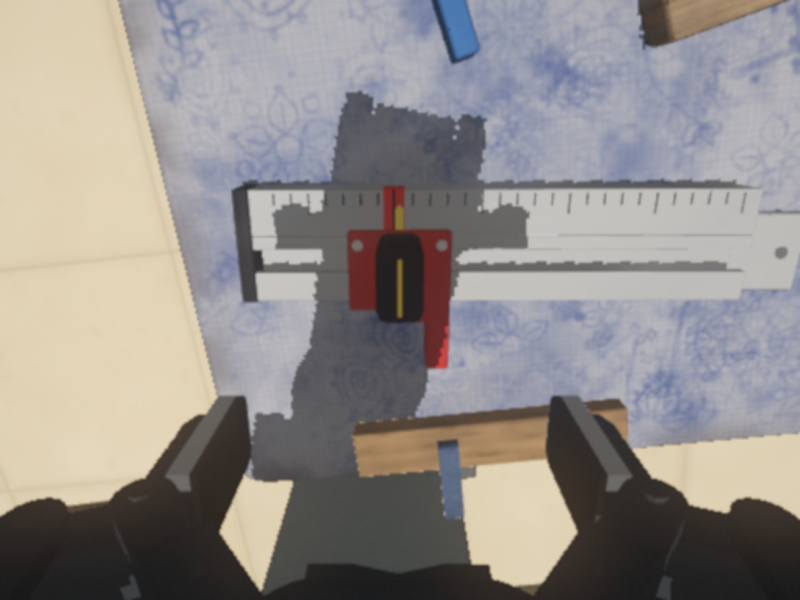

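Run:
```python
import pickle,numpy as np
p,im=pickle.load(open('w3.pkl','rb'))
for r in (122,125,128,133,136,139): print(r,[tuple(int(v) for v in im[r,c]) for c in range(244,262)])
```

```text
122 [(87, 88, 100), (64, 64, 113), (44, 45, 120), (41, 41, 123), (39, 39, 122), (41, 41, 122), (39, 39, 113), (36, 35, 82), (38, 37, 81), (40, 41, 112), (41, 40, 121), (41, 41, 122), (42, 43, 123), (44, 43, 120), (61, 62, 113), (86, 87, 102), (93, 94, 97), (94, 94, 96)]
125 [(89, 90, 102), (65, 66, 114), (44, 45, 121), (41, 42, 122), (40, 40, 122), (40, 41, 122), (40, 39, 113), (39, 37, 80), (37, 36, 77), (40, 40, 112), (42, 42, 122), (42, 42, 122), (43, 43, 122), (46, 46, 121), (62, 62, 113), (89, 89, 103), (95, 96, 99), (95, 96, 98)]
128 [(91, 92, 102), (70, 71, 111), (48, 49, 120), (42, 42, 122), (41, 42, 122), (41, 42, 122), (41, 41, 113), (38, 37, 80), (39, 38, 78), (41, 41, 111), (42, 42, 121), (41, 42, 122), (42, 43, 121), (46, 47, 121), (64, 64, 114), (88, 89, 103), (94, 96, 98), (96, 96, 98)]
133 [(91, 91, 101), (71, 72, 110), (50, 51, 119), (42, 43, 120), (41, 42, 120), (42, 42, 120), (39, 41, 112), (40, 41, 79), (40, 56, 77), (47, 88, 117), (52, 107, 133), (54, 114, 135), (52, 111, 132), (52, 100, 126), (65, 86, 115), (87, 92, 102), (95, 96, 99), (95, 97, 99)]
136 [(91, 92, 101), (71, 73, 110), (51, 51, 118), (43, 45, 121), (42, 43, 121), (43, 45, 121), (42, 43, 112), (40, 42, 80), (42, 67, 82), (50, 103, 122), (53, 115, 134), (52, 115, 135), (52, 114, 135), (55, 110, 132), (65, 95, 116), (88, 93, 103), (95, 97, 99), (94, 96, 98)]
139 [(90, 91, 101), (71, 72, 110), (50, 51, 118), (44, 45, 121), (42, 43, 120), (42, 43, 120), (42, 44, 113), (40, 43, 82), (42, 67, 84), (50, 104, 122), (53, 114, 134), (53, 115, 135), (53, 115, 136), (55, 110, 132), (65, 94, 116), (88, 94, 102), (94, 96, 99), (96, 97, 99)]
```

```bash
python3 -m inch '[[[0,0,4,0],[0,0,8,0],[0,0,12,0],[0,0,13.9,0],[0,0,13.9,0],[0,0,13.9,0],[0,0,13.9,0],[0,0,13.9,0]]]';python3 -m inch '[[[0,0,0,0],[0,0,0,0],[0,0,0,0],[0,0,0,0],[0,0,0,0],[0,0,0,0],[0,0,0,0],[0,0,0,0]]]' 1.5;python3 -m inch '[[[0,-0.2,0,0],[0,-0.4,0,0],[0,-0.4,0,0],[0,-0.4,0,0],[0,-0.4,0,0]]]';  python3 - <<'E'
from cell import get_image,camera_params
import cv2,pickle
p=camera_params('wrist');im=get_image('wrist');pickle.dump((p,im),open('w4.pkl','wb'))
for r in (165,175,184,192,198): print(r,[tuple(int(v) for v in im[r,c]) for c in range(236,268)])
E
```

```text
clock: 6.55
eef_pos: [503.9, -81.2, 48.6]
tool_rot: [3.141, -0.003, -0.111]
force: [-0.2, -0.4, -0.8]
width: 85.1
gripper_force: 0.0
clock: 7.22
eef_pos: [502.9, -81.0, 47.7]
tool_rot: [-3.142, -0.001, -0.11]
force: [-0.8, 0.1, 6.0]
width: 23.3
gripper_force: 58.7
clock: 7.63
eef_pos: [503.1, -78.9, 47.7]
tool_rot: [3.14, -0.001, -0.111]
force: [-1.6, -4.3, 4.9]
width: 23.2
gripper_force: 59.0
165 [(69, 69, 71), (89, 90, 93), (95, 97, 100), (95, 97, 100), (91, 93, 103), (70, 71, 113), (44, 46, 121), (36, 37, 124), (36, 37, 125), (35, 37, 125), (34, 35, 124), (35, 36, 124), (35, 36, 124), (34, 37, 124), (34, 35, 123), (32, 34, 114), (28, 30, 72), (29, 29, 43), (30, 30, 73), (31, 33, 112), (34, 36, 123), (34, 36, 125), (33, 35, 124), (33, 35, 124), (34, 36, 125), (32, 35, 125), (35, 37, 125), (34, 36, 124), (47, 48, 120), (77, 78, 111), (92, 93, 102), (95, 97, 100)]
175 [(78, 79, 82), (92, 93, 96), (96, 97, 99), (96, 97, 100), (92, 94, 102), (77, 79, 110), (49, 51, 120), (34, 36, 123), (33, 34, 124), (32, 34, 123), (32, 35, 124), (32, 34, 123), (34, 36, 124), (33, 35, 124), (33, 35, 12
[... 1023 characters left out ...]
46, 118, 140), (45, 118, 140), (46, 118, 140), (46, 118, 140), (44, 112, 136), (38, 89, 128), (32, 53, 123), (31, 36, 124), (31, 34, 123), (33, 35, 123), (53, 55, 119), (86, 88, 106), (96, 97, 100), (96, 97, 99)]
198 [(95, 97, 99), (96, 98, 99), (96, 97, 99), (95, 97, 98), (95, 97, 99), (88, 89, 105), (56, 58, 118), (33, 35, 123), (30, 33, 123), (31, 34, 123), (30, 32, 123), (32, 34, 123), (33, 37, 124), (35, 63, 126), (43, 104, 135), (45, 117, 139), (45, 118, 139), (46, 118, 140), (45, 118, 140), (45, 118, 139), (45, 118, 139), (46, 118, 140), (45, 112, 136), (38, 90, 128), (33, 55, 124), (32, 36, 123), (31, 33, 124), (32, 35, 123), (53, 55, 119), (85, 87, 105), (94, 96, 100), (96, 97, 99)]
```

```bash
python3 -m inch '[[[0,-0.05,0,0],[0,-0.05,0,0],[0,-0.05,0,0],[0,-0.05,0,0]]]' 8.5;python3 -m inch '[[[0,0,-4,0],[0,0,-8,0],[0,0,-12,0],[0,0,-14,0],[0,0,-14,0],[0,0,-14,0],[0,0,-14,0],[0,0,-14,0]]]' 5
python3 - <<'E'
from cell import get_image,camera_params
import cv2,pickle
p=camera_params('wrist');im=get_image('wrist');pickle.dump((p,im),open('w5.pkl','wb'))
for r in (125,136): print(r,[tuple(int(v) for v in im[r,c]) for c in range(244,264)])
E
python3 - <<'E'
import sys;sys.path.insert(0,'.')
from rfit import *
def back(n,uv,z):
    p=P[n];R=cv2.Rodrigues(p['rvec'])[0];d=R.T@np.linalg.solve(p['mtx'],np.r_[uv,1.]);c=-R.T@p['tvec'];return (c+d*(z-c[2])/d[2]).round()
print('indigo',back('scene',(217,150),86),'madder',back('scene',(256,137),80),'paisley',back('scene',(289,146),70))
E
python3 to.py 600 -263 200 0.23
```

```text
clock: 8.02
eef_pos: [503.2, -76.0, 47.1]
tool_rot: [-3.141, 0.0, -0.11]
force: [-0.2, 0.5, -0.4]
width: 70.5
gripper_force: 0.0
clock: 8.68
eef_pos: [502.1, -76.1, 185.8]
tool_rot: [-3.141, 0.003, -0.11]
force: [0.1, -0.0, 0.4]
width: 49.6
gripper_force: 0.0
125 [(96, 97, 98), (91, 92, 93), (74, 74, 75), (68, 68, 69), (88, 89, 91), (90, 92, 101), (72, 72, 111), (50, 49, 119), (42, 42, 122), (43, 43, 123), (42, 42, 122), (42, 42, 115), (40, 40, 88), (39, 39, 78), (42, 42, 111), (43, 43, 121), (44, 44, 122), (44, 44, 122), (46, 46, 122), (60, 60, 118)]
136 [(97, 98, 99), (97, 97, 99), (97, 98, 99), (96, 97, 98), (97, 97, 99), (92, 93, 102), (72, 74, 110), (52, 53, 119), (45, 46, 121), (44, 45, 120), (45, 58, 121), (49, 89, 126), (54, 111, 134), (54, 115, 136), (55, 116, 136), (54, 112, 135), (50, 93, 128), (47, 63, 122), (48, 51, 119), (64, 65, 113)]
indigo [ 731. -232.   86.] madder [ 733. -332.   80.] paisley [ 677. -383.   70.]
clock 8.73 now [502.2 -76.2 185.8] yaw -0.110 width 50.0 rows cm: [11.78 17.49 -1.42] deg -19.5
```

```bash
python3 -m inch '[[[2,2.9,-0.7,-4],[4,5.8,-1.4,-8],[6,8.7,-1.4,-12],[8,11.6,-1.4,-16],[10,14.5,-1.4,-19.5],[12,17.4,-1.4,-19.5],[15,17,-1.4,-19.5],[15.3,17,-1.4,-19.5]]]';python3 -m inch '[[[0,0,0,0],[0,0,0,0],[0,0,0,0],[0,0,0,0],[0,0,0,0]]]'
python3 - <<'E'
from cell import get_image,camera_params
import cv2,pickle
p=camera_params('wrist');im=get_image('wrist');pickle.dump((p,im),open('w6.pkl','wb'))
cv2.imwrite('pics/w6.png',cv2.resize(im,(800,600),interpolation=cv2.INTER_CUBIC))
E
python3 to.py 637 -263 40 0.23
```

```text
clock: 9.4
eef_pos: [639.7, -264.4, 198.9]
tool_rot: [3.141, -0.002, 0.228]
force: [1.4, 2.8, -0.1]
width: 49.6
gripper_force: 0.0
clock: 9.82
eef_pos: [635.8, -262.1, 201.4]
tool_rot: [-3.141, 0.0, 0.23]
force: [-0.3, -0.4, -0.2]
width: 49.7
gripper_force: 0.0
clock 9.87 now [ 636.  -262.1  201.5] yaw 0.230 width 49.7 rows cm: [ 0.07  0.11 16.15] deg -0.0
```

View pics/w6.png

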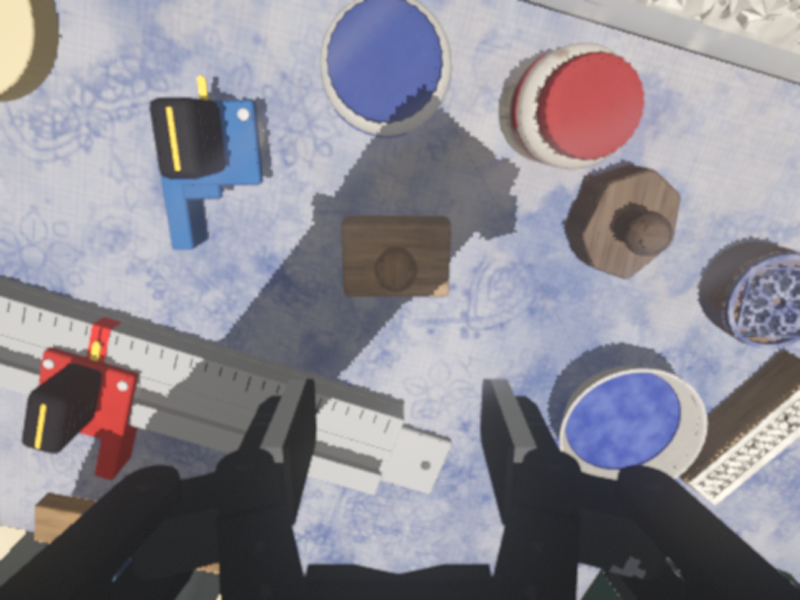

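```bash
cat > c.py <<'E'
import pickle,rfit
from rfit import *
np.set_printoptions(precision=2,suppress=True)
p,_=pickle.load(open('w6.pkl','rb'));P['wrist']=p
rfit.pix=lambda n,uv:(np.array(uv)+.5)/1.5625-.5
W='wrist'
q,r=rfit.fit([(W,(342,217),(34,-24,32)),(W,(449,217),(-34,-24,32)),(W,(449,296),(-34,24,32)),(W,(345,297),(34,24,32)),(W,(396,268),(0,0,56))],[636,-263,1.8]);print('block',q,'\n',r)
q,r=rfit.fit([(W,(258,101),(-30,-24,28)),(W,(261,184),(-30,24,28)),(W,(172,248),(30,67,28)),(W,(173,139),(0,0,74))],[679,-137,1.81]);print('blue',q,'\n',r)
m=(400,600)
q,r=rfit.fit([(W,(404,404),(42,-140,26)),(W,(380,492),(-25,-140,26)),(W,(451,437),(25,-185,8)),(W,(433,493),(-25,-185,8))],[496,-146,-.11]);print('rail',q,'\n',r)
E
python3 c.py
```

```text
block [ 638.03 -259.79    1.81] 
 [[-1.75  1.43]
 [ 2.27  0.87]
 [ 1.05 -1.05]
 [-1.55 -1.18]
 [ 0.06 -0.01]]
blue [ 681.41 -137.45    1.75] 
 [[-0.05 -2.59]
 [-0.03 -0.56]
 [-3.64  0.67]
 [ 1.54  1.43]]
rail [ 495.81 -148.     -0.07] 
 [[-0.19  7.12]
 [-2.15 -0.18]
 [ 2.16 -0.05]
 [ 0.23 -1.75]]
```

```bash
python3 -m inch '[[[0.1,0,4,0],[0.1,0,8,0],[0.1,0,12,0],[0.1,0,14,0],[0.1,0,16,0],[0.1,0,16,0],[0.1,0,16,0],[0.1,0,16,0]]]';python3 -m inch '[[[0,0,0,0],[0,0,0,0],[0,0,0,0],[0,0,0,0],[0,0,0,0],[0,0,0,0]]]' 1.5;python3 -m inch '[[[0,0,-1,0],[0,0,-4,0],[0,0,-8,0],[0,0,-12,0],[0,0,-12,0],[0,0,-12,0],[0,0,-12,0]]]'; python3 to.py 470 -140 100 -0.11;  python3 - <<'E'
from cell import get_image,camera_params
import cv2,pickle
p=camera_params('wrist');im=get_image('wrist');pickle.dump((p,im),open('w7.pkl','wb'))
cv2.imwrite('pics/w7.png',cv2.resize(im,(640,480),interpolation=cv2.INTER_CUBIC))
E
```

```text
clock: 10.53
eef_pos: [638.4, -262.5, 42.8]
tool_rot: [3.14, -0.002, 0.23]
force: [0.3, -0.3, 0.6]
width: 50.4
gripper_force: 0.0
clock: 11.03
eef_pos: [638.8, -262.5, 43.4]
tool_rot: [3.14, -0.003, 0.23]
force: [-0.8, 1.0, 6.5]
width: 22.7
gripper_force: 58.7
clock: 11.62
eef_pos: [637.1, -261.8, 161.6]
tool_rot: [-3.141, -0.0, 0.23]
force: [0.2, 0.9, -0.9]
width: 22.9
gripper_force: 58.9
clock 11.62 now [ 637.1 -261.8  161.6] yaw 0.230 width 22.9 rows cm: [-13.5  -15.66   6.16] deg 19.5
```

View pics/w7.png

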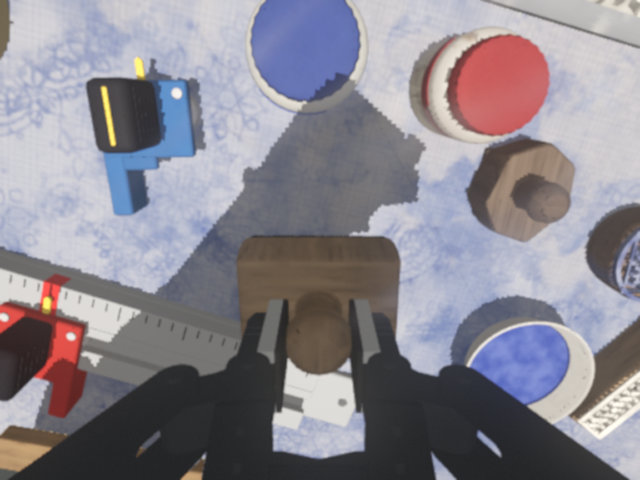

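```bash
cat > d.py <<'E'
import pickle
from rfit import *
np.set_printoptions(precision=1,suppress=True)
p,_=pickle.load(open('w7.pkl','rb'));P['wrist']=p
R=cv2.Rodrigues(p['rvec'])[0];print('cam',-R.T@p['tvec'])
t=np.array([637.1,-261.8,161.6]);a=.23
def tw(x,y,z): c,s=np.cos(a),np.sin(a); return t+[c*x+s*y,s*x-c*y,-z]
for o in(-4,0,4):
  print(o,'top corners',proj('wrist',[tw(o+24,-34,11),tw(o+24,34,11)]).ravel()*1.25,'bottom',proj('wrist',[tw(o+24,-34,43),tw(o+24,34,43)]).ravel()*1.25,'knob',proj('wrist',[tw(o,0,-9),tw(o,12.5,-9),tw(o+12.5,0,-9),tw(o-12.5,0,-9)]).ravel()*1.25)
E
python3 d.py
```

```text
cam [ 716.1 -242.9  303.9]
-4 top corners [233.6 261.8 405.7 261.6] bottom [246.8 236.3 392.1 236.2] knob [319.8 342.6 353.8 342.6 319.8 312.3 319.8 371.5]
0 top corners [232.9 252.3 406.4 252.1] bottom [246.3 228.2 392.6 228. ] knob [319.8 333.1 354.1 333.1 319.8 302.3 319.8 362.4]
4 top corners [232.2 242.6 407.  242.5] bottom [245.8 219.9 393.1 219.7] knob [319.8 323.4 354.4 323.4 319.8 292.1 319.8 353.2]
```

```bash
cat > e.py <<'E'
import pickle
from rfit import *
np.set_printoptions(precision=0,suppress=True)
p,_=pickle.load(open('w3.pkl','rb'));P['w3']=p
def back(n,uv,z):
    p=P[n];R=cv2.Rodrigues(p['rvec'])[0];d=R.T@np.linalg.solve(p['mtx'],np.r_[np.float64(uv),1.]);c=-R.T@p['tvec'];return (c+d*(z-c[2])/d[2])
c,s=np.cos(-.11),np.sin(-.11)
def rl(X): d=X[:2]-[496,-146]; return np.array([c*d[0]+s*d[1],-s*d[0]+c*d[1]])
for z in(0,20,30):
  print(z,'w3 bar far edge',*[rl(back('w3',np.array(u)/1.5625,z)) for u in((355,424),(627,402))],'scene far edge',*[rl(back('scene',u,z)) for u in((219,332),(308,290))])
# clamp height: match side & scene of clamp corner
from scipy.optimize import least_squares
for a,b in(((254,320),(368,270)),):
  f=least_squares(lambda X:np.r_[proj('scene',X)[0]-a,proj('side',X)[0]-b],[400,-100,20.]);print('clamp pt',f.x,rl(f.x),f.cost)
E
python3 e.py; python3 to.py 446 -140 165 -0.11
```

```text
0 w3 bar far edge [-127.   97.] [-109.  -96.] scene far edge [-108.   85.] [-100.  -90.]
20 w3 bar far edge [-114.   95.] [-98. -86.] scene far edge [-119.   88.] [-111.  -82.]
30 w3 bar far edge [-108.   94.] [-92. -81.] scene far edge [-125.   90.] [-117.  -77.]
clamp pt [ 371. -102.   27.] [-129.   30.] 1.0096410414976251
clock 11.67 now [ 636.5 -261.5  160.4] yaw 0.230 width 23.1 rows cm: [-15.78 -16.17  -0.46] deg 19.5
```

```bash
python3 -m inch '[[[-2.5,-2.5,-0.5,5],[-5,-5,-0.5,10],[-7.5,-7.5,-0.5,15],[-10,-10,-0.5,19.5],[-12.5,-12.5,-0.5,19.5],[-15,-15,-0.5,19.5],[-16.4,-16.4,-0.5,19.5],[-16.4,-16.4,-0.5,19.5]]]';python3 -m inch '[[[0,0,0,0],[0,0,0,0],[0,0,0,0],[0,0,0,0],[0,0,0,0]]]'; python3 to.py 440.3 -140 46 -0.11
```

```text
clock: 12.33
eef_pos: [434.1, -136.3, 164.8]
tool_rot: [-3.139, 0.009, -0.109]
force: [-0.0, -0.1, -1.1]
width: 23.1
gripper_force: 59.0
clock: 12.75
eef_pos: [440.9, -140.2, 165.9]
tool_rot: [3.141, -0.0, -0.111]
force: [-0.7, -0.4, -0.9]
width: 23.2
gripper_force: 59.0
clock 12.75 now [ 440.9 -140.2  165.9] yaw -0.111 width 23.2 rows cm: [-0.06 -0.02 11.99] deg -0.1
```

```bash
python3 -m inch '[[[0,0,3,0],[0,0,6,0],[0,0,9,0],[0,0,11,0],[0,0,11.8,0],[0,0,11.8,0],[0,0,11.8,0],[0,0,11.8,0]]]';python3 -m inch '[[[0,0,0.1,0],[0,0,0.2,0],[0,0,0.2,0],[0,0,0.2,0]]]'
```

```text
clock: 13.42
eef_pos: [441.4, -140.2, 49.2]
tool_rot: [3.141, -0.002, -0.111]
force: [0.1, -0.1, -0.6]
width: 23.1
gripper_force: 59.0
clock: 13.75
eef_pos: [440.7, -139.7, 46.7]
tool_rot: [3.142, -0.001, -0.11]
force: [0.0, 0.6, -0.2]
width: 23.3
gripper_force: 59.0
```

```bash
python3 -m inch '[[[0,0,0.25,0],[0,0,0.25,0],[0,0,0.25,0],[0,0,0.25,0]]]';python3 -m inch '[[[0.2,0,0,0],[0.4,0,0,0],[0.6,0,0,0],[0.6,0,0,0],[0.6,0,0,0]]]';python3 -m inch '[[[0.2,0,0,0],[0.2,0,0,0],[0.2,0,0,0]]]'
```

```text
clock: 14.08
eef_pos: [440.4, -139.7, 43.6]
tool_rot: [-3.142, 0.0, -0.11]
force: [0.3, -0.2, -0.4]
width: 23.5
gripper_force: 59.0
clock: 14.5
eef_pos: [446.6, -140.4, 43.7]
tool_rot: [3.142, -0.0, -0.11]
force: [0.2, 0.2, -0.8]
width: 22.9
gripper_force: 59.0
clock: 14.75
eef_pos: [448.5, -140.6, 43.7]
tool_rot: [3.142, -0.0, -0.11]
force: [1.2, -0.0, -0.9]
width: 23.0
gripper_force: 59.0
```

```bash
python3 -m inch '[[[0.1,0,0.05,0],[0.1,0,0.05,0],[0.1,0,0.05,0]]]';python3 -m inch '[[[0.1,0,0,0],[0.1,0,0,0],[0.1,0,0,0]]]';python3 -m inch '[[[0.1,0,0,0],[0.1,0,0,0],[0.1,0,0,0]]]'
```

```text
clock: 15.0
eef_pos: [448.7, -140.6, 43.4]
tool_rot: [-3.141, 0.001, -0.111]
force: [-2.2, 0.2, 4.8]
width: 22.6
gripper_force: 59.7
clock: 15.25
eef_pos: [449.0, -140.6, 43.5]
tool_rot: [-3.141, 0.002, -0.111]
force: [-3.9, 0.6, 7.3]
width: 22.8
gripper_force: 59.9
clock: 15.5
eef_pos: [449.8, -140.8, 43.5]
tool_rot: [-3.141, 0.002, -0.111]
force: [-3.3, -0.2, 8.0]
width: 22.6
gripper_force: 59.7
```

```bash
python3 -m inch '[[[0,0,-0.1,0],[0,0,-0.1,0],[0.1,0,-0.1,0],[0.1,0,-0.1,0]]]';python3 -m inch '[[[0.1,0,0,0],[0.1,0,0,0],[0.1,0,0,0]]]';python3 -m inch '[[[0.1,0,0,0],[0.1,0,0,0],[0.1,0,0,0]]]'
```

```text
clock: 15.83
eef_pos: [451.2, -140.9, 43.9]
tool_rot: [-3.141, 0.002, -0.11]
force: [-3.0, -0.8, 0.0]
width: 22.9
gripper_force: 59.1
clock: 16.08
eef_pos: [451.5, -140.8, 43.8]
tool_rot: [-3.141, 0.004, -0.111]
force: [-4.4, -0.3, 0.9]
width: 23.0
gripper_force: 59.1
clock: 16.33
eef_pos: [451.5, -140.8, 43.8]
tool_rot: [-3.141, 0.005, -0.111]
force: [-7.3, -0.4, 2.9]
width: 23.1
gripper_force: 59.4
```

```bash
python3 -m inch '[[[-0.25,0,0,0],[-0.25,0,0.08,0],[-0.25,0,0.08,0],[-0.25,0,0.08,0]]]';python3 -m inch '[[[0,0,0,0],[0,0,0,0],[0,0,0,0],[0,0,0,0]]]' 5;python3 -m inch '[[[0,0,-3,0],[0,0,-6,0],[0,0,-10,0],[0,0,-14,0],[0,0,-14,0],[0,0,-14,0],[0,0,-14,0],[0,0,-14,0]]]';python3 - <<'E'
from cell import get_image,camera_params
import cv2,pickle
p=camera_params('wrist');im=get_image('wrist');pickle.dump((p,im),open('w8.pkl','wb'))
cv2.imwrite('pics/w8.png',cv2.resize(im,(800,600),interpolation=cv2.INTER_CUBIC))
# numeric: brightness profiles
print(im.shape)
hsv=cv2.cvtColor(im,cv2.COLOR_BGR2HSV)
wood=((hsv[...,0]>5)&(hsv[...,0]<22)&(hsv[...,1]>70)&(hsv[...,2]>30)).astype('uint8')
n,l,st,ce=cv2.connectedComponentsWithStats(wood)
for i in range(1,n):
  if st[i,4]>300:
    c=cv2.findContours((l==i).astype('uint8'),0,2)[0][0];print('wood',st[i],cv2.minAreaRect(c))
red=((hsv[...,0]<4)|(hsv[...,0]>176))&(hsv[...,1]>140)
n,l,st,ce=cv2.connectedComponentsWithStats(red.astype('uint8'))
for i in range(1,n):
  if st[i,4]>50: print('red',st[i])
E
python3 to.py 451 -140 46 -0.11
```

```text
clock: 16.67
eef_pos: [451.2, -140.8, 43.5]
tool_rot: [-3.141, 0.001, -0.11]
force: [-5.2, 0.9, 4.7]
width: 22.7
gripper_force: 59.7
clock: 17.0
eef_pos: [453.1, -141.2, 43.5]
tool_rot: [3.141, -0.002, -0.11]
force: [0.5, -0.5, -0.4]
width: 49.7
gripper_force: 0.0
clock: 17.67
eef_pos: [451.2, -140.6, 182.4]
tool_rot: [-3.141, 0.002, -0.11]
force: [-0.1, 0.1, -0.4]
width: 49.9
gripper_force: 0.0
(384, 512, 3)
wood [ 219  149   71   49 3022] ((254.0, 173.0), (48.0, 70.0), 90.0)
wood [ 161  223  184   46 4784] ((252.9412078857422, 246.16696166992188), (36.7103157043457, 182.7898406982422), 84.95755004882812)
wood [308 263  19  66 606] ((319.8529357910156, 294.4117736816406), (65.7271499633789, 16.97749137878418), 75.96376037597656)
wood [   0  308   78   68 2241] ((24.893692016601562, 325.70697021484375), (42.6591911315918, 102.0673599243164), 49.25383758544922)
wood [485 351  27  23 370] ((498.0, 362.0), (22.0, 26.0), 90.0)
wood [368 362  29  22 445] ((382.0, 372.5), (28.0, 21.0), 0.0)
red [169  70   5  27  68]
red [176  72   7  25  70]
red [ 175   98   42   96 1928]
red [143 111   9  41 201]
clock 17.72 now [ 451.  -140.6  182.2] yaw -0.110 width 50.1 rows cm: [-1.000e-02 -6.000e-02  1.362e+01] deg -0.0
```

Run:
```python
import pickle,numpy as np
p,im=pickle.load(open('w8.pkl','rb'))
for r in (76,80,86,90,94): print(r,[tuple(int(v) for v in im[r,c]) for c in range(166,186)])
print([tuple(int(v) for v in im[r,240]) for r in range(138,156)])
```

```text
76 [(179, 181, 186), (151, 153, 187), (114, 117, 219), (101, 104, 229), (101, 103, 230), (101, 104, 230), (102, 104, 229), (100, 102, 218), (95, 95, 167), (94, 95, 163), (98, 100, 216), (100, 103, 230), (99, 102, 231), (98, 101, 231), (98, 102, 231), (114, 116, 224), (153, 156, 199), (181, 184, 192), (189, 191, 195), (189, 191, 194)]
80 [(182, 184, 188), (176, 179, 196), (135, 138, 209), (103, 107, 224), (100, 103, 229), (99, 103, 230), (100, 111, 230), (101, 138, 229), (101, 168, 217), (97, 173, 203), (90, 148, 194), (89, 114, 211), (88, 95, 218), (88, 92, 222), (90, 93, 230), (104, 108, 229), (145, 149, 215), (180, 183, 200), (189, 192, 196), (189, 192, 195)]
86 [(187, 190, 194), (183, 185, 197), (161, 164, 209), (119, 122, 225), (94, 99, 230), (91, 101, 229), (93, 150, 226), (106, 207, 240), (111, 221, 246), (111, 222, 246), (111, 223, 246), (107, 215, 239), (88, 170, 215), (80, 110, 221), (82, 89, 232), (83, 88, 230), (122, 126, 216), (176, 179, 201), (189, 192, 196), (190, 193, 196)]
90 [(187, 190, 194), (186, 190, 194), (176, 180, 203), (130, 135, 223), (92, 98, 230), (85, 94, 232), (89, 144, 234), (101, 204, 240), (106, 219, 244), (107, 221, 246), (107, 221, 244), (102, 213, 235), (91, 190, 225), (80, 135, 222), (79, 91, 231), (81, 87, 235), (93, 99, 225), (138, 142, 188), (177, 181, 187), (188, 191, 194)]
94 [(129, 132, 136), (105, 108, 113), (97, 100, 113), (79, 82, 119), (62, 65, 127), (56, 58, 129), (55, 66, 130), (58, 92, 136), (59, 113, 140), (60, 120, 142), (60, 121, 142), (62, 127, 149), (63, 133, 159), (55, 97, 138), (51, 61, 129), (50, 53, 130), (55, 58, 127), (73, 76, 115), (93, 95, 107), (97, 101, 105)]
[(94, 95, 99), (94, 96, 99), (94, 96, 99), (94, 96, 100), (94, 96, 99), (93, 95, 98), (94, 96, 98), (94, 95, 98), (94, 95, 99), (87, 90, 95), (64, 72, 82), (54, 64, 78), (55, 66, 80), (56, 67, 82), (58, 71, 85), (57, 70, 85), (57, 70, 85), (59, 71, 86)]
```

```bash
python3 - <<'E'
import pickle,numpy as np,cv2
from rfit import *
p,im=pickle.load(open('w8.pkl','rb'));P['w']=p
g=cv2.cvtColor(im,cv2.COLOR_BGR2GRAY)
for c in (305,340): print(c,g[60:180,c].tolist())
print('row of mouth', g[100,300:480].tolist())
print('pred with rail (496,-146,-.11): x=42,7,-7,-25 at y -100,z26', proj('w',w([496,-146,-.11],[(42,-100,26),(7,-100,26),(-7,-100,26),(-25,-100,26),(42,-140,26),(-25,-140,26)])).round(1).tolist())
def back(n,uv,z):
    p=P[n];R=cv2.Rodrigues(p['rvec'])[0];d=R.T@np.linalg.solve(p['mtx'],np.r_[np.float64(uv),1.]);c=-R.T@p['tvec'];return (c+d*(z-c[2])/d[2]).round()
print('cabinet corner',back('scene',(190,175),0),back('scene',(101,207),0), 'tape',back('scene',(140,222),0))
E
python3 to.py 680 -137 170 0.21
```

```text
305 [171, 172, 174, 173, 173, 173, 172, 162, 135, 156, 184, 181, 160, 153, 153, 154, 150, 146, 146, 155, 175, 189, 183, 154, 140, 132, 112, 103, 102, 103, 103, 102, 102, 103, 103, 104, 104, 104, 105, 105, 105, 103, 101, 105, 107, 107, 108, 109, 108, 108, 109, 107, 109, 110, 110, 111, 111, 111, 111, 111, 111, 110, 111, 111, 110, 109, 107, 103, 106, 107, 106, 106, 107, 106, 104, 104, 104, 103, 102, 101, 102, 101, 101, 101, 100, 100, 98, 92, 83, 77, 74, 73, 74, 75, 76, 84, 108, 132, 138, 137, 135, 133, 134, 138, 146, 154, 160, 164, 165, 165, 165, 164, 164, 165, 163, 160, 162, 164, 163, 162]
340 [147, 150, 153, 153, 152, 144, 124, 109, 122, 160, 187, 188, 183, 182, 177, 168, 166, 167, 164, 160, 175, 189, 193, 193, 194, 193, 193, 193, 193, 193, 192, 193, 193, 192, 192, 192, 192, 192, 191, 192, 190, 181, 173, 187, 192, 191, 191, 192, 191, 192, 190, 185, 190, 193, 193, 193, 193, 193, 193, 193, 193, 192, 181, 141, 115, 111, 113, 138, 180, 193, 194, 194, 194, 194, 194, 194, 194, 194, 194, 194, 194, 194, 194, 193, 193, 193, 189, 179, 177, 178, 177, 173, 170, 172, 177, 179, 175, 170, 167, 165, 
[... 642 characters left out ...]
, 194, 193, 194, 193, 193, 193, 193, 193, 193, 193, 193, 193, 192, 192, 192, 193, 194, 194, 194, 194, 193, 194, 193, 193, 193, 193, 193, 193, 193, 192, 192, 193, 192, 192, 192, 192, 191, 192, 192, 191, 191, 192, 192, 191, 190, 191, 191, 190, 190, 190, 190, 188, 176, 168, 163, 158, 154, 155, 159, 163, 165, 166, 166, 164, 161, 158, 155, 153, 149, 145, 141, 142, 141, 138]
pred with rail (496,-146,-.11): x=42,7,-7,-25 at y -100,z26 [[374.5, 70.4], [370.0, 112.8], [368.3, 128.9], [366.2, 148.9], [422.0, 70.3], [410.3, 148.9]]
cabinet corner [ 783. -183.    0.] [790.  24.   0.] tape [704. -31.   0.]
clock 17.72 now [ 451.  -140.6  182.2] yaw -0.110 width 50.1 rows cm: [22.72 -2.88  1.22] deg -18.4
```

```bash
python3 -m inch '[[[3.5,-0.5,0,-5],[7,-1,0,-10],[10.5,-1.5,0,-15],[14,-2,0,-18.4],[17.5,-2.4,0,-18.4],[21,-2.9,0,-18.4],[22.7,-2.9,0,-18.4],[22.7,-2.9,0,-18.4]]]' 6;python3 -m inch '[[[0,0,0,0],[0,0,0,0],[0,0,0,0],[0,0,0,0]]]'
python3 - <<'E'
from cell import get_image,camera_params
import cv2,pickle,numpy as np
p=camera_params('wrist');im=get_image('wrist');pickle.dump((p,im),open('w9.pkl','wb'))
cv2.imwrite('pics/w9.png',im)
from rfit import *
P['w']=p
hsv=cv2.cvtColor(im,cv2.COLOR_BGR2HSV)
y=((hsv[...,0]>20)&(hsv[...,0]<35)&(hsv[...,1]>100)).astype('uint8')
n,l,st,ce=cv2.connectedComponentsWithStats(y)
for i in range(1,n):
  if st[i,4]>15:
    c=cv2.findContours((l==i).astype('uint8'),0,2)[0][0];print('yellow',st[i],ce[i].round(1),cv2.minAreaRect(c))
b=((hsv[...,0]>98)&(hsv[...,0]<118)&(hsv[...,1]>165)).astype('uint8')
n,l,st,ce=cv2.connectedComponentsWithStats(b)
for i in range(1,n):
  if st[i,4]>150:
    c=cv2.findContours((l==i).astype('uint8'),0,2)[0][0];print('blue',st[i],cv2.approxPolyDP(c,3,True).reshape(-1,2).tolist())
for q in([679.3,-137.2,1.81],[681.4,-137.5,1.75],[680,-137,1.78]):
  print(q,proj('w',w(q,[(0,-18,74),(0,0,74),(0,18,74),(30,67,28),(-30,24,28),(-30,-24,28),(30,-24,28)])).round(1).tolist())
E
python3 to.py 680.5 -137 42 0.21
```

```text
clock: 18.38
eef_pos: [683.6, -136.5, 180.5]
tool_rot: [-3.141, -0.0, 0.212]
force: [-0.4, -0.0, 0.4]
width: 60.4
gripper_force: 0.0
clock: 18.72
eef_pos: [679.6, -137.4, 183.3]
tool_rot: [-3.141, 0.001, 0.21]
force: [-0.4, -0.0, 0.2]
width: 59.7
gripper_force: 0.0
yellow [250 131   6  15  69] [252.7 138.6] ((252.67681884765625, 138.0914764404297), (14.2456693649292, 4.858987808227539), 83.6598129272461)
yellow [251 164   5  37 149] [253.3 181.4] ((253.0, 182.0), (36.0, 4.0), 90.0)
[679.3, -137.2, 1.81] [[254.3, 164.7], [255.0, 186.8], [255.7, 207.9], [226.6, 237.8], [287.5, 195.0], [287.5, 144.7], [220.9, 146.7]]
[681.4, -137.5, 1.75] [[256.6, 162.2], [255.9, 184.4], [255.2, 205.6], [223.2, 234.3], [286.7, 194.8], [289.9, 144.5], [223.2, 142.5]]
[680, -137, 1.78] [[254.9, 163.8], [254.9, 185.9], [254.9, 207.1], [224.5, 236.3], [286.7, 195.2], [288.3, 144.8], [221.6, 144.9]]
clock 18.77 now [ 679.9 -137.3  183.6] yaw 0.210 width 60.1 rows cm: [ 0.07 -0.02 14.16] deg 0.0
```

```bash
python3 -m inch '[[[0.2,-0.12,4,0],[0.2,-0.12,8,0],[0.2,-0.12,11,0],[0.2,-0.12,14,0],[0.2,-0.12,14,0],[0.2,-0.12,14,0],[0.2,-0.12,14,0],[0.2,-0.12,14,0]]]';python3 -m inch '[[[0,0,0,0],[0,0,0,0],[0,0,0,0],[0,0,0,0],[0,0,0,0],[0,0,0,0]]]' 1.5
```

```text
clock: 19.43
eef_pos: [684.4, -136.1, 46.4]
tool_rot: [3.14, -0.004, 0.211]
force: [0.3, 0.8, -0.3]
width: 60.1
gripper_force: 0.0
clock: 19.93
eef_pos: [683.4, -135.9, 45.0]
tool_rot: [3.141, -0.002, 0.211]
force: [-0.4, 0.6, 7.7]
width: 23.5
gripper_force: 59.3
```

```bash
python3 -m inch '[[[0,0,-2,0],[0,0,-5,0],[0,0,-9,0],[0,0,-12,0],[0,0,-12,0],[0,0,-12,0],[0,0,-12,0],[0,0,-12,0]]]'
cat > g.py <<'E'
from cell import get_image,camera_params,sensors
import pickle,sys
from rfit import *
s=sensors.read_state();p=camera_params('wrist');im=get_image('wrist');pickle.dump((p,im,s),open(sys.argv[1]+'.pkl','wb'))
t=s['eef_pos'];a=s['tool_rot'][2];print(t.round(1),a.round(3),s['force'].round(1),s['width'])
P['w']=p
def tw(x,y,z): c,n=np.cos(a),np.sin(a); return t+[c*x+n*y,n*x-c*y,-z]
hsv=cv2.cvtColor(im,cv2.COLOR_BGR2HSV)
y=((hsv[...,0]>20)&(hsv[...,0]<35)&(hsv[...,1]>100)).astype('uint8')
n,l,st,ce=cv2.connectedComponentsWithStats(y)
for i in range(1,n):
  if st[i,4]>15: print('yellow',st[i],ce[i].round(1))
# blue: own x -> -tool y ; own y -> -tool x ; foot is 45 below TCP
for o in(-4,0,4): print(o,'line -16,16',proj('w',[tw(o+16,0,45-74),tw(o-16,0,45-74)]).round(1).tolist(),'plate corners rear',proj('w',[tw(o+24,-30,17),tw(o+24,30,17)]).round(1).tolist(),'arm end',proj('w',[tw(o-67,-30,17)]).round(1).tolist())
cv2.imwrite('pics/'+sys.argv[1]+'.png',im)
b=((hsv[...,0]>98)&(hsv[...,0]<118)&(hsv[...,1]>185)).astype('uint8')
for c in(205,215,300,310): 
  r=np.where(b[:,c])[0]; print('blue col',c,r.min() if len(r) else None,r.max() if len(r) else None, len(r))
E
python3 g.py w10
```

```text
clock: 20.6
eef_pos: [680.7, -135.0, 161.0]
tool_rot: [-3.14, 0.004, 0.211]
force: [0.1, -0.4, -3.0]
width: 23.5
gripper_force: 58.9
[ 680.7 -135.   161. ] 0.211 [ 0.1 -0.4 -3. ] 23.48091906028851
yellow [249 178  10  26 226] [253.4 191.4]
yellow [250 259   9  66 471] [254.5 291.2]
yellow [145 379   5   5  16] [147.1 381.4]
-4 line -16,16 [[255.8, 267.2], [255.8, 334.1]] plate corners rear [[196.9, 204.9], [314.5, 204.8]] arm end [[205.5, 346.9]]
0 line -16,16 [[255.8, 258.1], [255.8, 326.3]] plate corners rear [[196.5, 197.5], [315.0, 197.5]] arm end [[205.2, 341.6]]
4 line -16,16 [[255.8, 248.8], [255.8, 318.3]] plate corners rear [[196.0, 190.0], [315.4, 190.0]] arm end [[204.8, 336.1]]
blue col 205 None None 0
blue col 215 None None 0
blue col 300 None None 0
blue col 310 None None 0
```

```bash
python3 -m inch '[[[-3,1.7,0,4],[-6,3.4,0,8],[-9,5.1,0,12],[-12,6.8,0,16],[-15,8.6,1,18.4],[-18,10.3,2,18.4],[-21,12,3,18.4],[-23.6,13.6,4,18.4]]]';python3 -m inch '[[[0,0,0,0],[0,0,0,0],[0,0,0,0],[0,0,0,0],[0,0,0,0]]]'; python3 to.py 478 -317 54 -0.11; python3 g.py w11
```

```text
clock: 21.32
eef_pos: [477.2, -318.7, 121.8]
tool_rot: [-3.141, 0.003, -0.111]
force: [0.4, -0.8, -3.0]
width: 23.2
gripper_force: 59.8
clock: 21.73
eef_pos: [481.3, -316.6, 123.3]
tool_rot: [-3.141, -0.0, -0.108]
force: [0.9, -0.3, -2.0]
width: 22.9
gripper_force: 60.0
clock 21.73 now [ 481.3 -316.6  123.3] yaw -0.108 width 22.9 rows cm: [-0.33  0.07  6.93] deg 0.1
[ 481.3 -316.6  123.3] -0.108 [ 0.9 -0.3 -2. ] 22.910990866401956
yellow [250 177   9  26 216] [254.  190.5]
yellow [251 259   8  65 459] [254.5 290.5]
-4 line -16,16 [[255.9, 266.6], [255.9, 333.7]] plate corners rear [[196.9, 204.8], [314.4, 204.7]] arm end [[205.4, 347.3]]
0 line -16,16 [[255.9, 257.5], [255.9, 325.9]] plate corners rear [[196.5, 197.4], [314.9, 197.3]] arm end [[205.1, 341.9]]
4 line -16,16 [[255.9, 248.1], [255.9, 317.9]] plate corners rear [[196.1, 189.9], [315.3, 189.8]] arm end [[204.8, 336.5]]
blue col 205 None None 0
blue col 215 None None 0
blue col 300 None None 0
blue col 310 None None 0
```

```bash
python3 -m inch '[[[-0.3,0.1,2,0],[-0.3,0.1,4,0],[-0.3,0.1,6,0],[-0.3,0.1,6.4,0],[-0.3,0.1,6.4,0],[-0.3,0.1,6.4,0],[-0.3,0.1,6.4,0]]]'; python3 -m inch '[[[0,0,0,0],[0,0,0,0],[0,0,0,0]]]'; python3 g.py w12
python3 - <<'E'
import cv2;cv2.imwrite('pics/w12b.png',cv2.resize(cv2.imread('pics/w12.png'),(800,600),interpolation=cv2.INTER_CUBIC))
E
```

```text
clock: 22.37
eef_pos: [477.9, -318.9, 60.5]
tool_rot: [3.141, -0.002, -0.11]
force: [-0.3, 0.7, -2.7]
width: 22.6
gripper_force: 59.9
clock: 22.62
eef_pos: [477.3, -318.8, 60.1]
tool_rot: [3.141, -0.001, -0.11]
force: [0.0, -0.5, -2.3]
width: 23.0
gripper_force: 59.9
[ 477.3 -318.8   60.1] -0.11 [ 0.  -0.5 -2.3] 23.02205146885913
yellow [250 177   9  26 215] [254.  190.5]
yellow [251 259   8  65 471] [254.5 290.9]
-4 line -16,16 [[256.0, 266.5], [256.0, 333.7]] plate corners rear [[196.9, 204.8], [314.4, 204.6]] arm end [[205.4, 347.4]]
0 line -16,16 [[256.0, 257.3], [256.0, 325.8]] plate corners rear [[196.5, 197.4], [314.8, 197.2]] arm end [[205.0, 342.0]]
4 line -16,16 [[256.0, 248.0], [256.0, 317.8]] plate corners rear [[196.0, 189.9], [315.3, 189.8]] arm end [[204.7, 336.5]]
blue col 205 None None 0
blue col 215 None None 0
blue col 300 None None 0
blue col 310 None None 0
```

View pics/w12b.png

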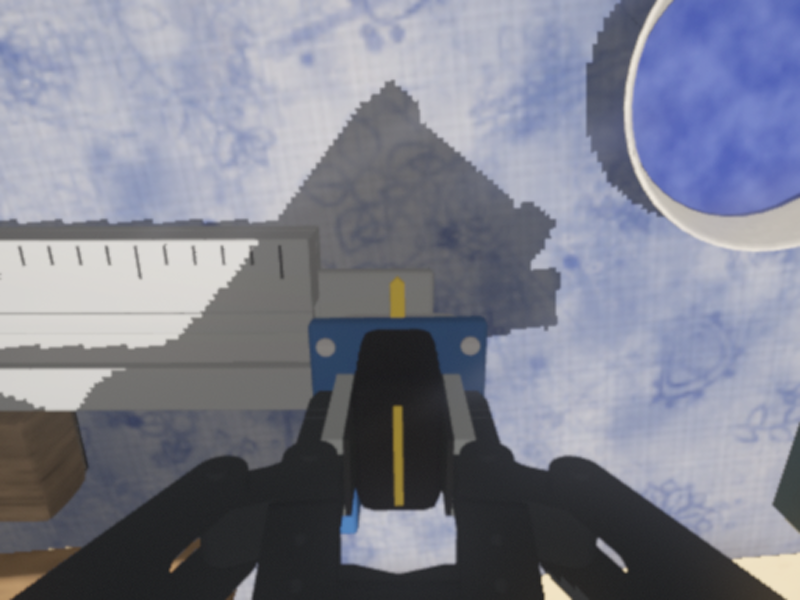

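Run:
```python
import pickle
from rfit import *
p,im,s=pickle.load(open('w12.pkl','rb'));P['w']=p
R=cv2.Rodrigues(p['rvec'])[0];C=-R.T@p['tvec']
c,n=np.cos(-.11),np.sin(-.11)
def rx(u,v,z):
    d=R.T@np.linalg.solve(p['mtx'],np.r_[(u+.5)/1.5625-.5,(v+.5)/1.5625-.5,1.]);X=C+d*(z-C[2])/d[2]-[497,-146,0];return round(c*X[0]+n*X[1],1),round(-n*X[0]+c*X[1],1)
print('cam',C)
print('deck rear 42:',rx(200,238,26),'front -25:',rx(200,410,26),'floor plate rear 25:',rx(380,271,8),'mouth y -140',rx(318,260,26))
for z in(43,44): print('plate rear 24',rx(400,318,z),'left y+30',rx(310,340,z),'right',rx(487,340,z))
print('line ctr 0',rx(398,456,89))
g=cv2.cvtColor(im,cv2.COLOR_BGR2GRAY)
print(g[140:275,60].tolist())
```

```text
cam [ 557.83341269 -327.2319212   202.42042761]
deck rear 42: (np.float64(43.2), np.float64(-105.3)) front -25: (np.float64(-24.0), np.float64(-97.2)) floor plate rear 25: (np.float64(26.3), np.float64(-166.4)) mouth y -140 (np.float64(35.3), np.float64(-145.5))
plate rear 24 (np.float64(20.1), np.float64(-174.0)) left y+30 (np.float64(12.4), np.float64(-144.2)) right (np.float64(12.3), np.float64(-202.8))
plate rear 24 (np.float64(20.5), np.float64(-174.0)) left y+30 (np.float64(12.8), np.float64(-144.4)) right (np.float64(12.7), np.float64(-202.6))
line ctr 0 (np.float64(-0.1), np.float64(-173.3))
[170, 126, 99, 99, 99, 101, 103, 105, 103, 101, 102, 101, 108, 145, 194, 215, 218, 218, 218, 218, 218, 218, 217, 217, 217, 217, 217, 217, 217, 217, 217, 216, 217, 217, 217, 216, 216, 216, 216, 216, 215, 215, 215, 215, 215, 215, 215, 214, 214, 214, 214, 214, 214, 214, 214, 214, 214, 214, 213, 203, 179, 196, 214, 216, 215, 215, 214, 213, 213, 213, 212, 213, 210, 207, 213, 214, 215, 215, 214, 214, 213, 200, 152, 118, 116, 116, 115, 116, 116, 115, 115, 112, 106, 101, 105, 139, 187, 208, 212, 212, 212, 212, 211, 211, 201, 171, 154, 146, 124, 113, 112, 113, 113, 112, 112, 112, 112, 112, 112, 111, 111, 108, 98, 90, 87, 87, 87, 86, 85, 85, 87, 89, 88, 88, 90]
```

Run:
```python
import pickle
from rfit import *
p,im=pickle.load(open('wrist2.pkl','rb'))
R=cv2.Rodrigues(p['rvec'])[0];C=-R.T@p['tvec']
c,n=np.cos(-.11),np.sin(-.11)
def rx(u,v,z):
    d=R.T@np.linalg.solve(p['mtx'],np.r_[(u+.5)/1.5625-.5,(v+.5)/1.5625-.5,1.]);X=C+d*(z-C[2])/d[2]-[497,-146,0];return round(c*X[0]+n*X[1],1),round(-n*X[0]+c*X[1],1)
print('deck rear 42:',rx(600,245,26),'front -25:',rx(600,427,26))
print('plate rear',rx(400,317,36),'left',rx(306,340,36),'line',rx(398,461,82))
y=cv2.inRange(cv2.cvtColor(im,cv2.COLOR_BGR2HSV),(20,100,0),(35,255,255))
n_,l,st,ce=cv2.connectedComponentsWithStats(y)
print([ (st[i].tolist(),ce[i].round(1).tolist()) for i in range(1,n_) if st[i,4]>15])
```

```text
deck rear 42: (np.float64(42.5), np.float64(0.4)) front -25: (np.float64(-24.1), np.float64(-7.8))
plate rear (np.float64(21.7), np.float64(64.0)) left (np.float64(13.9), np.float64(93.9)) line (np.float64(2.0), np.float64(64.5))
[([250, 176, 10, 26, 243], [254.5, 189.2]), ([250, 261, 9, 69, 552], [254.4, 294.7])]
```

```bash
python3 -m inch '[[[0.21,0.8,0,0],[0.21,0.8,0,0],[0.21,0.8,0.3,0],[0.21,0.8,0.5,0],[0.21,0.8,0.5,0],[0.21,0.8,0.5,0]]]'; python3 -m inch '[[[0,0,0.1,0],[0,0,0.1,0],[0,0,0.1,0]]]'; python3 -m inch '[[[0,0,0.1,0],[0,0,0.1,0],[0,0,0.1,0]]]'
```

```text
clock: 23.17
eef_pos: [477.9, -326.4, 54.0]
tool_rot: [-3.141, 0.001, -0.11]
force: [0.5, 0.4, -4.0]
width: 23.1
gripper_force: 60.0
clock: 23.42
eef_pos: [478.2, -326.7, 53.4]
tool_rot: [-3.142, 0.0, -0.11]
force: [0.1, 0.3, -2.3]
width: 22.7
gripper_force: 60.0
clock: 23.67
eef_pos: [478.4, -326.9, 52.9]
tool_rot: [3.141, -0.001, -0.11]
force: [-1.8, 0.4, 3.4]
width: 23.2
gripper_force: 60.6
```

```bash
python3 -m inch '[[[0,0,-0.09,0],[0,0,-0.09,0],[0,-0.3,-0.09,0],[0,-0.6,-0.09,0],[0,-0.9,-0.09,0],[0,-1.2,-0.09,0],[0,-1.2,-0.09,0]]]'; python3 -m inch '[[[0,-0.3,0,0],[0,-0.6,0,0],[0,-0.9,0,0],[0,-1.2,0,0],[0,-1.2,0,0]]]'
```

```text
clock: 24.25
eef_pos: [479.6, -313.5, 53.1]
tool_rot: [-3.14, 0.0, -0.109]
force: [0.3, -0.2, -2.7]
width: 23.2
gripper_force: 59.9
clock: 24.67
eef_pos: [481.0, -301.8, 53.3]
tool_rot: [-3.141, 0.0, -0.109]
force: [0.1, 1.1, -2.8]
width: 23.0
gripper_force: 59.9
```

```bash
python3 -m inch '[[[0,-0.4,0,0],[0,-0.8,0,0],[0,-1.2,0,0],[0,-1.6,0,0],[0,-1.6,0,0],[0,-1.6,0,0]]]'; python3 -m inch '[[[0,-0.5,0,0],[0,-1,0,0],[0,-1.5,0,0],[0,-2,0,0],[0,-2,0,0],[0,-2,0,0]]]';python3 - <<'E'
import sys;sys.argv=['g','w13'];exec(open('g.py').read())
E
```

```text
clock: 25.17
eef_pos: [482.7, -286.6, 53.3]
tool_rot: [-3.141, -0.0, -0.11]
force: [-0.2, -0.3, -2.4]
width: 23.2
gripper_force: 59.9
clock: 25.67
eef_pos: [484.9, -266.6, 53.3]
tool_rot: [-3.141, 0.0, -0.109]
force: [0.1, 0.8, -3.5]
width: 22.4
gripper_force: 60.0
[ 484.9 -266.6   53.3] -0.109 [ 0.1  0.8 -3.5] 22.443599939890692
yellow [250 177   9  26 215] [254.  190.5]
yellow [251 259   8  65 466] [254.5 290.8]
-4 line -16,16 [[255.9, 266.6], [255.9, 333.7]] plate corners rear [[196.9, 204.7], [314.4, 204.6]] arm end [[205.4, 347.3]]
0 line -16,16 [[255.9, 257.5], [255.9, 325.9]] plate corners rear [[196.4, 197.4], [314.8, 197.3]] arm end [[205.1, 341.9]]
4 line -16,16 [[255.9, 248.1], [255.9, 317.9]] plate corners rear [[196.0, 189.9], [315.3, 189.8]] arm end [[204.7, 336.4]]
blue col 205 None None 0
blue col 215 None None 0
blue col 300 None None 0
blue col 310 None None 0
```

```bash
python3 -m inch '[[[0,-0.8,0,0],[0,-1.8,0,0],[0,-2.8,0,0],[0,-3.8,0,0],[0,-4.6,0,0],[0,-5.2,0,0],[0,-5.4,0,0],[0,-5.4,0,0]]]'; python3 -m inch '[[[0,-0.1,0,0],[0,-0.2,0,0],[0,-0.2,0,0],[0,-0.2,0,0]]]'
python3 - <<'E'
import sys;sys.argv=['g','w14'];exec(open('g.py').read().split('# blue')[0])
red=(((hsv[...,0]<4)|(hsv[...,0]>176))&(hsv[...,1]>140)).astype('uint8')
n,l,st,ce=cv2.connectedComponentsWithStats(red)
print([st[i].tolist() for i in range(1,n) if st[i,4]>40])
g=cv2.cvtColor(im,cv2.COLOR_BGR2GRAY)
for r in (265,275,285,295): print(r,[tuple(int(v) for v in im[r,c]) for c in range(60,250,6)])
E
```

```text
clock: 26.38
eef_pos: [491.0, -212.6, 53.3]
tool_rot: [-3.141, -0.0, -0.109]
force: [-0.4, 0.1, -3.5]
width: 22.9
gripper_force: 60.0
clock: 26.72
eef_pos: [490.9, -211.9, 53.3]
tool_rot: [3.141, -0.0, -0.111]
force: [0.9, -0.6, -2.4]
width: 23.0
gripper_force: 60.0
[ 490.9 -211.9   53.3] -0.111 [ 0.9 -0.6 -2.4] 22.98816298043717
yellow [250 177   9  26 214] [254.  190.6]
yellow [  0 178   8  25 140] [  2.6 192.4]
yellow [251 259   8  65 479] [254.6 290.7]
[[0, 154, 19, 50, 428], [12, 204, 78, 137, 5647]]
265 [(67, 74, 220), (47, 51, 154), (69, 71, 105), (193, 196, 199), (111, 113, 117), (112, 113, 116), (111, 114, 116), (112, 114, 116), (111, 113, 115), (112, 113, 116), (112, 114, 115), (111, 113, 114), (111, 114, 114), (111, 113, 114), (111, 113, 114), (111, 113, 114), (112, 113, 115), (111, 113, 114), (111, 112, 114), (111, 113, 114), (111, 112, 114), (111, 113, 114), (111, 113, 114), (43, 41, 41), (43, 41, 40), (97, 99, 99), (102, 104, 104), (61, 61, 61), (32, 30, 31), (33, 33, 34), (33, 32, 33), (35, 34, 35)]
275 [(67, 73, 218), (59, 65, 201), (35, 37, 96), (37, 40, 104), (47, 5
[... 616 characters left out ...]
, 78, 93), (61, 74, 89), (58, 72, 85), (58, 71, 85), (61, 74, 89), (62, 75, 91), (52, 60, 68), (42, 40, 40), (43, 42, 41), (40, 40, 38), (41, 40, 40), (119, 122, 121), (43, 43, 43), (34, 33, 34), (35, 34, 35), (34, 33, 34), (36, 34, 37)]
295 [(40, 41, 119), (37, 39, 118), (33, 36, 105), (31, 34, 93), (46, 55, 94), (66, 82, 100), (67, 84, 101), (66, 84, 101), (67, 84, 101), (67, 83, 101), (68, 84, 101), (67, 84, 101), (43, 45, 48), (40, 40, 40), (40, 38, 38), (41, 40, 40), (45, 48, 51), (63, 79, 95), (62, 76, 90), (59, 74, 88), (44, 45, 48), (40, 38, 38), (40, 39, 39), (43, 41, 41), (41, 39, 39), (41, 39, 38), (42, 39, 39), (43, 43, 44), (34, 33, 33), (35, 34, 35), (35, 34, 35), (35, 35, 36)]
```

```bash
for i in 1 ; do python3 -m inch '[[[0,-0.1,0,0],[0,-0.2,0,0],[0,-0.3,0,0],[0,-0.3,0,0],[0,-0.3,0,0],[0,-0.3,0,0]]]'; done; python3 -m inch '[[[0,-0.1,0,0],[0,-0.1,0,0],[0,-0.1,0,0],[0,-0.1,0,0]]]'
```

```text
clock: 27.27
eef_pos: [491.2, -208.5, 53.3]
tool_rot: [-3.142, 0.0, -0.11]
force: [-0.2, -0.6, -2.5]
width: 23.4
gripper_force: 60.0
clock: 27.6
eef_pos: [491.4, -207.5, 53.3]
tool_rot: [-3.142, -0.0, -0.11]
force: [0.6, -0.2, -3.4]
width: 23.2
gripper_force: 60.0
```

```bash
python3 -m inch '[[[0,-0.1,0,0],[0,-0.1,0,0],[0,-0.1,0,0],[0,-0.1,0,0]]]'
```

```text
clock: 27.93
eef_pos: [491.5, -206.4, 53.3]
tool_rot: [-3.141, 0.0, -0.11]
force: [0.2, -0.8, -3.0]
width: 22.9
gripper_force: 60.0
```

```bash
python3 -m inch '[[[0,-0.05,0,0],[0,-0.05,0,0],[0,-0.05,0,0],[0,-0.05,0,0]]]' | sed -n '2p;4p';python3 -m inch '[[[0,-0.05,0,0],[0,-0.05,0,0],[0,-0.05,0,0],[0,-0.05,0,0]]]'| sed -n '2p;4p'
```

```text
eef_pos: [491.5, -206.0, 53.3]
force: [-0.3, 0.4, -3.1]
eef_pos: [491.6, -205.7, 53.3]
force: [-0.9, -0.4, -4.0]
```

```bash
python3 -m inch '[[[0,-0.05,0,0],[0,-0.05,0,0],[0,-0.05,0,0],[0,-0.05,0,0]]]' | sed -n '2p;4p';python3 -m inch '[[[0,-0.05,0,0],[0,-0.05,0,0],[0,-0.05,0,0],[0,-0.05,0,0]]]'| sed -n '2p;4p'
python3 - <<'E'
import sys;sys.argv=['g','w15'];exec(open('g.py').read().split('# blue')[0])
for r in (285,289,293): print(r,[tuple(int(v) for v in im[r,c]) for c in range(60,100,2)])
for r in (160,170,180,190): print(r,[tuple(int(v) for v in im[r,c]) for c in range(0,24)])
sc=get_image('scene');cv2.imwrite('pics/sc15.png',sc)
h=cv2.cvtColor(sc,cv2.COLOR_BGR2HSV)
E
```

```text
eef_pos: [491.6, -205.6, 53.4]
force: [-0.1, -3.1, -2.4]
eef_pos: [491.7, -205.5, 53.4]
force: [-0.8, -6.2, -2.3]
[ 491.7 -205.5   53.4] -0.111 [-0.8 -6.2 -2.3] 22.899165959037575
yellow [250 177   9  26 214] [254.  190.6]
yellow [  5 178  15  25 240] [ 12.5 190.6]
yellow [251 259   8  65 475] [254.6 290.6]
285 [(39, 40, 120), (36, 39, 120), (35, 39, 120), (38, 40, 120), (37, 39, 121), (37, 39, 120), (37, 40, 120), (36, 39, 120), (36, 39, 120), (34, 39, 117), (34, 37, 111), (32, 35, 101), (31, 34, 95), (32, 36, 95), (55, 68, 97), (66, 82, 102), (67, 84, 103), (69, 85, 104), (68, 86, 105), (69, 86, 105)]
289 [(37, 40, 118), (38, 40, 119), (37, 40, 119), (38, 40, 119), (37, 40, 120), (37, 39, 119), (38, 40, 119), (37, 39, 119), (37, 40, 119), (37, 39, 118), (35, 39, 114), (32, 34, 105), (30, 33, 95), (31, 34, 94), (39, 47, 93), (63, 77, 96), (65, 80, 98), (64, 79, 98), (65, 81, 99), (64, 79, 97)]
293 [(38, 40, 117), (37, 39, 118), (38, 40, 119), (39, 40, 119), (36, 39, 119), (38, 40, 119), (36, 38, 118), (36, 38, 118), (36, 39, 119), (36, 39, 118), (34, 37, 115), (33, 36, 109), (31, 34
[... 928 characters left out ...]
), (82, 143, 253), (96, 196, 255), (108, 229, 255), (113, 238, 255), (111, 237, 255), (104, 226, 253), (87, 197, 224), (70, 159, 186), (59, 129, 154), (56, 114, 141), (54, 105, 139), (52, 88, 141), (51, 66, 145), (51, 56, 147), (52, 55, 158), (59, 64, 200), (70, 77, 238), (75, 81, 248), (75, 82, 247)]
190 [(208, 211, 214), (208, 211, 215), (207, 211, 215), (203, 207, 217), (180, 184, 227), (122, 128, 243), (83, 130, 248), (93, 197, 253), (109, 232, 255), (113, 240, 255), (114, 241, 255), (114, 241, 255), (115, 241, 255), (115, 241, 255), (113, 239, 255), (103, 224, 251), (85, 194, 220), (65, 146, 173), (55, 106, 144), (54, 75, 176), (65, 73, 226), (71, 78, 245), (73, 80, 248), (73, 80, 249)]
```

```bash
python3 -m inch '[[[0,0.13,0,0],[0,0.13,0,0],[0,0.13,0,0],[0,0.13,0.03,0]]]' | sed -n '2p;4p';python3 -m inch '[[[0,0,0,0],[0,0,0,0],[0,0,0,0],[0,0,0,0],[0,0,0,0]]]' 6.5; python3 -m inch '[[[0,0,-3,0],[0,0,-6,0],[0,0,-10,0],[0,0,-14,0],[0,-5,-18,0],[0,-7,-18,0],[0,-7,-18,0],[0,-7,-18,0]]]'; python3 -m inch '[[[0,0,0,0],[0,0,0,0],[0,0,0,0]]]'
cat > h.py <<'E'
from cell import get_image,camera_params,sensors
import pickle
from rfit import *
p=camera_params('wrist');im=get_image('wrist');pickle.dump((p,im),open('w16.pkl','wb'));cv2.imwrite('pics/w16.png',im);P['w']=p
h=cv2.cvtColor(im,cv2.COLOR_BGR2HSV)
def comps(name,m,a):
  n,l,st,ce=cv2.connectedComponentsWithStats(m.astype('uint8'))
  for i in range(1,n):
    if st[i,4]>a: print(name,st[i].tolist(),ce[i].round(1).tolist(),[np.round(v,1) for v in cv2.minAreaRect(cv2.findContours((l==i).astype('uint8'),0,2)[0][0])])
H,S,V=h[...,0],h[...,1],h[...,2]
comps('yellow',(H>20)&(H<35)&(S>100),10)
comps('red',((H<4)|(H>176))&(S>120),30)
comps('wood',(H>5)&(H<22)&(S>70)&(V>30),800)
comps('blue',(H>98)&(H<116)&(S>170),200)
print(proj('w',w([497.5,-146,-.11],[(30,68,26),(0,-60,74),(0,68,82),(-49,4,32)])).round(1).tolist())
E
python3 h.py
```

```text
eef_pos: [491.6, -205.7, 53.1]
force: [-0.1, -2.1, -2.0]
clock: 30.12
eef_pos: [491.7, -205.4, 53.1]
tool_rot: [-3.141, -0.0, -0.11]
force: [-0.0, 0.4, -0.1]
width: 64.8
gripper_force: 0.0
clock: 30.78
eef_pos: [500.3, -133.3, 234.0]
tool_rot: [-3.14, -0.002, -0.105]
force: [0.5, -1.5, -0.4]
width: 64.8
gripper_force: 0.0
clock: 31.03
eef_pos: [498.5, -137.6, 232.3]
tool_rot: [3.141, 0.002, -0.113]
force: [-0.1, -0.3, 0.2]
width: 65.1
gripper_force: 0.0
yellow [196, 129, 4, 12, 30] [197.6, 134.8] [array([197.7, 134.5]), array([11. ,  2.5]), np.float64(83.7)]
yellow [318, 129, 5, 12, 38] [320.1, 134.9] [array([320. , 134.5]), array([11.,  4.]), np.float64(90.0)]
yellow [188, 157, 5, 32, 107] [190.2, 173.1] [array([190. , 172.5]), array([31.,  4.]), np.float64(90.0)]
yellow [327, 156, 6, 33, 137] [329.4, 172.5] [array([329.4, 172. ]), array([ 4.4, 32.2]), np.float64(3.2)]
red [191, 118, 39, 101, 1353] [217.2, 175.4] [array([212.2, 167.7]), array([103.2,  31.5]), np.float64(83.7)]
red [169, 142, 18, 44, 364] [175.8, 161.9] [array([177.5, 163.5]), array([43., 17.]), np.float64(90.0)]
wood [229, 182, 61, 40, 2315] [259.0, 201.4] [array([259. , 201.5]), array([60., 39.]), np.float64(-0.0)]
wood [184, 243, 153, 40, 3896] [254.4, 261.3] [array([260.5, 260.9]), array([ 30.8, 153.6]), np.float64(85.0)]
wood [0, 316, 48, 46, 955] [15.7, 333.7] [array([ 15.5, 329.8]), array([26.5, 65.1]), np.float64(47.6)]
[[197.7, 130.4], [328.7, 169.9], [189.7, 172.7], [259.3, 203.3]]
```

Run:
```python
import pickle
from rfit import *
p,im=pickle.load(open('w16.pkl','rb'));P['w']=p
for r in (119,122,125,128,131,134): print(r,[tuple(int(v) for v in im[r,c]) for c in range(188,206)])
print(proj('w',w([497.5,-146,-.11],[(36,68,30),(36,-60,30),(36,68,26)])).round(1).tolist())
print('block row edges',[tuple(int(v) for v in im[200,c]) for c in list(range(222,236))],[tuple(int(v) for v in im[200,c]) for c in range(284,300)])
```

```text
119 [(151, 154, 156), (152, 154, 158), (144, 146, 178), (111, 113, 213), (89, 91, 221), (84, 86, 212), (77, 77, 183), (79, 79, 184), (79, 79, 158), (82, 82, 176), (89, 92, 214), (89, 93, 220), (86, 88, 214), (89, 91, 215), (107, 109, 200), (140, 142, 171), (152, 154, 159), (153, 155, 157)]
122 [(155, 156, 159), (174, 176, 179), (158, 160, 172), (111, 111, 161), (77, 76, 142), (70, 69, 132), (70, 69, 129), (71, 69, 123), (70, 68, 98), (69, 67, 97), (69, 68, 122), (69, 67, 130), (70, 68, 130), (71, 69, 135), (82, 81, 141), (108, 108, 129), (127, 128, 132), (132, 133, 136)]
125 [(153, 154, 157), (177, 180, 183), (178, 180, 185), (129, 130, 150), (80, 79, 130), (71, 70, 130), (71, 70, 130), (69, 68, 123), (68, 67, 102), (68, 66, 96), (67, 66, 120), (66, 65, 127), (67, 66, 129), (65, 64, 127), (75, 75, 124), (97, 97, 113), (104, 104, 108), (103, 103, 106)]
128 [(176, 179, 182), (182, 185, 188), (178, 181, 186), (133, 135, 156), (84, 84, 134), (70, 69, 130), (69, 69, 130), (68, 75, 130), (69, 93, 130), (69, 104, 130), (67, 94, 129), (64, 77, 128), (62, 65, 128), (62, 62, 127), (69, 68, 125
[... 457 characters left out ...]
28), (61, 88, 131), (64, 112, 138), (65, 120, 141), (65, 121, 141), (61, 112, 136), (56, 83, 125), (54, 59, 125), (57, 58, 123), (75, 77, 116), (93, 95, 106), (99, 101, 104)]
[[196.7, 125.0], [322.0, 124.5], [197.4, 124.5]]
block row edges [(34, 36, 101), (35, 36, 102), (36, 37, 102), (35, 37, 102), (35, 37, 102), (34, 36, 97), (34, 36, 87), (39, 44, 77), (51, 61, 79), (56, 67, 83), (57, 69, 83), (57, 70, 85), (57, 70, 85), (58, 71, 87)] [(117, 144, 170), (118, 145, 171), (118, 145, 172), (118, 145, 171), (112, 138, 164), (96, 115, 137), (93, 84, 88), (130, 91, 65), (159, 111, 73), (172, 121, 79), (174, 123, 80), (175, 123, 80), (174, 122, 80), (175, 123, 80), (176, 123, 80), (175, 123, 81)]
```

```bash
python3 -c "
from cell import order
print(order.finish_job())"
```

```text
the job is handed in; nothing more can be done
None
```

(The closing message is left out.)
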